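# Close a denture flask in its bar clamp

### The arm

A 6-joint arm with a two-finger parallel gripper is mounted at the origin on a cart in front of the work surface, level with it; the furniture and walls round the work are solid. World frame = base frame: x ahead of the robot, y to its left, z up, the work surface at z = 0. Lengths are in m, angles in rad, forces in N, time in s.
With the tool pointing down it reaches from about 0.425 to 0.95 m from the base axis. Payload 3.5 kg.
Tool frame: the origin (TCP) lies on the centre line of the jaws, within the pads' length; the fingertips stand ahead of it and the grasp point (between the pads) lies 11 mm behind it (tips_ahead is the z of the fingertips in the tool frame, in m); z points along the fingers, y is the direction in which the jaws open and shut (so a half turn about z gives the same grasp; the last joint's range is limited). The gripper opens to 85 mm and grips with 20 to 120 N. Pads are 22 mm wide; open, the fingers measure 114 mm over their backs; the gripper's body (76 mm by 85 mm) begins 54 mm behind the grasp point. The pads swing forward as they close: fully open they stand 13 mm farther back than shut.
Start: joints at [1.123, 0.286, 1.577, -0, 1.279, -0.15], TCP at [0.198, 0.645, 0.239] pointing down, gripper open.
Joint ranges: [-2.77, 2.77], [-0.9, 2.22], [0.21, 2.48], [-1.53, 4.67], [0.24, 2.81], [-2.84, 2.84]. Speed limits (rad/s): [2.79, 2.79, 3.14, 3.14, 3.14, 3.14].

### API

Orientations are given as a unit quaternion [x, y, z, w].
In Python, from plant import * gives the robot as it stands. The module is installed in compiled form; this text tells all that it offers.
- The arm moves only by the tool move_arm, never from a script. Its arguments are lists of equal length, an entry for each row: "linear": the shift along the world's x, y, z in m, a list of three; "twist": the turn, a rotation vector about the world's x, y, z in degrees, a list of three. A call has 1 to 20 rows; each row shifts and turns the pose as measured when the row begins; what a row does not reach is not made up. A row lasts 1/12 s, in which the tool goes at most 41.7 mm and 7.16 degrees, less where a joint would pass 70% of its speed; a pose out of reach is approached as far as the arm can. A call is refused whole if a number of a shift passes 0.0417 or a number of a turn 7.16, either way. A call with a gripper value outside its range is refused whole. "grip" is the opening, from 0 (shut) to 1 (fully open), set as the call begins (left out, the last holds). The fingers move at their own pace and stop on an object; "force" is the grip in N (left out, the last holds). Time passes only in rows, so rows that do not move let the fingers close. It gives the time, the measured TCP pose, the force and the opening at its end, in the units of the state.
- get_state(): the state, without advancing time (a new reading comes with each control period).
- read_camera(name): name is "side" or "top"; returns a dict with "img" (480x640x3 uint8, blue, green, red), "depth" (480x640 float32, m along the optical axis (not along the pixel's ray), 0 where there is no reading), "fx", "fy", "cx", "cy" (pixels), "dist" ([k1, k2, p1, p2, k3] as OpenCV has them; the pictures are not rectified), "rvec" (rotation vector, rad) and "tvec" (3), from world to camera coordinates, as OpenCV has them. Camera axes: x right, y down, z forward; pixel columns grow to the right and rows downward; lengths in m; the calibration is good to about 2 mm. A picture is of the moment at which its call begins.
- sign_off(): hands the job in, once; it reports no verdict.
The state is a dict: "time": time; "qpos": joint angles; "dq": joint speeds; "joint_efforts": joint torques, N m; "eef_pos": TCP position; "tcp_rot": TCP orientation; "contact_force": force on the tool from outside, world axes, zero at the start; "wrist_torque": the same for the moment, N m; "opening": opening from 0.0 (shut) to 1.0 (fully open).
Only numpy, scipy, OpenCV 4.12 (cv2) and the standard library are available. Lean on these libraries where they do the work, as an engineer would, in place of code of your own. Each camera call takes 0.05 s, during which the arm holds its last target.

### The job

Put the small metal denture flask together in its clamp, cut-off corners to the back: first the plaster-filled lower half down on the floor of the pocket, then the open upper ring fully home over its step. Then take the lid that stands on edge in the wire rack, lay it flat on the desk with its step underneath and let go of it, so that you can take it again by its long sides and seat it fully home in the top of the ring. Finally swing the clamp bar across the lid until it meets its stop; leave the other things on the desk where they are.

Things in the scene. Friction and masses are not known exactly. Their poses are not given: they have to be found in the camera images.
- clamp: fixed grey flask clamp; base plate 112 (x) by 176 (y) by 10 mm with upright guide plates round a pocket; their flared tops end 57 mm over the desk. Guides stand at both ends (y), at the front corners and at the cut back corners; at front and back the middle 44 mm stay open for fingers. Origin: centre of the underside, on the desk; x to the clamp's back, y left, z up
- pocket (a point): centre of the pocket's floor, 10 mm above the desk, axes as the clamp's. The pocket has the flask's outline, 60 mm in x and 76 mm in y, back (+x) corners cut off at 45 degrees 16 mm each way, with 1.5 mm play all round
- clamp_bar (a joint): angle of the steel clamp bar about its upright hinge pin, seen from above counter-clockwise: 0 = closed, across the pocket along the clamp's +y, against the stop on the catch column (left, y = +62 mm, 75 mm high); 1.6 to 1.95 at the start = swung open to the front; range 0 to 2.1. Moves lightly (about 1 N at the grip), stays where it is left
- bar_hinge (a point): foot of the bar's hinge pin, at x = 0, y = -62 mm of the clamp, 61 mm above the desk. The bar is 16 mm wide and 134 mm long, from 61 to 73 mm above the desk: it passes 2 mm over a fully seated lid and is blocked by one that stands 3 mm proud. A pressure screw (22 mm across, up to 90 mm above the desk) stands on it 62 mm from the pin
- bar_grip (a point): middle of the black upright grip on the bar, 112 mm from the hinge pin; the grip is 17 mm across and reaches from 75 to 103 mm above the desk, this point lies at 91 mm
- lower_half: lower half of the flask, aluminium, 60 (x) by 76 (y) mm, back (+x) corners cut off; side walls 24 mm high, on top a step 4 mm high set in 9.25 mm from the outline, filled with plaster, a plaster jaw arch rising to 33 mm. About 0.28 kg, lies upright on the desk. Origin: centre of the underside; z up. Seated: its origin at the pocket's
- upper_ring: upper ring of the flask, aluminium, same outline, 18 mm high, wall 8 mm, open right through; the opening goes over the lower half's step with 1.25 mm play all round. About 0.16 kg, lies upright on the desk. Origin: centre of the underside; x to the cut corners, z up. Seated: 24 mm above the lower half's origin
- flask_lid: lid, aluminium, 0.12 kg: plate of the same outline, 7 mm thick (z = 4 to 11 mm), under it a step 4 mm high set in 9.25 mm, entering the ring with 1.25 mm play. Origin: centre of the step's underside; z to the plain top, x to the cut corners. Starts on edge in the rack, cut corners (+x) down, step to the rack's front, straight long edge on top at 68 mm. Seated: 14 mm above the ring's origin
- rack: fixed wire draining rack, 72 (x) by 84 (y) mm; four hoops 34 mm wide in y, up to 36 mm above the desk, 16 mm apart in x. The lid stands in the middle slot with about 1 mm play each side, on two rails 8 mm over the desk. Origin: centre of the underside, on the desk; x to the back. The desk in front of it is free over 90 mm
- handpiece_1: bystander: dental handpiece, 19 by 151 by 20 mm; origin at the middle of its underside
- paper_pad: bystander: small white paper mixing pad, 32 by 42 by 9 mm; origin at the centre of its underside
- tooth_block: bystander: practice jaw block with six teeth, 22 by 58 by 29 mm; origin at the centre of its underside
- bur_stand: bystander: small block with eight burs, 30 by 62 by 34 mm; origin at the centre of its underside
- spatula_1: bystander: thin steel spatula, 8 by 167 by 7 mm; origin at the centre of its underside

How it is judged:
On the way, in this order (a step that is already met when the one before it is completed fails the run):
1. the lower half sits on the pocket's floor, let go (x of lower_half in the frame of pocket between -0.0035 and 0.0035 m and y of lower_half in the frame of pocket between -0.0035 and 0.0035 m and z of lower_half in the frame of pocket between -0.002 and 0.002 m and angle between lower_half's own z axis and vertical below 0.05 rad and angle between the x axis of lower_half and the x axis of pocket, either way round below 0.12 rad and contact force between the fingers and lower_half below 0.05 N), for 0.2 s.
2. the upper ring sits fully down over the lower half's step, let go (x of lower_half in the frame of pocket between -0.0035 and 0.0035 m and y of lower_half in the frame of pocket between -0.0035 and 0.0035 m and z of lower_half in the frame of pocket between -0.002 and 0.002 m and angle between each of lower_half, upper_ring's own z axis and vertical below 0.05 rad and angle between the x axis of each of lower_half, upper_ring and the x axis of pocket, either way round below 0.12 rad and x of upper_ring in the frame of lower_half between -0.0035 and 0.0035 m and y of upper_ring in the frame of lower_half between -0.0035 and 0.0035 m and z of upper_ring in the frame of lower_half between 0.022 and 0.026 m and contact force between the fingers and upper_ring below 0.05 N), for 0.2 s.
3. the lid lies flat on the desk, step underneath, let go (angle between flask_lid's own z axis and vertical below 0.08 rad and height (world z) of flask_lid below 0.004 m and linear speed of flask_lid below 0.02 m/s and contact force between the fingers and flask_lid below 0.05 N), for 0.2 s.
4. the lid sits fully home in the ring, let go (x of lower_half in the frame of pocket between -0.0035 and 0.0035 m and y of lower_half in the frame of pocket between -0.0035 and 0.0035 m and z of lower_half in the frame of pocket between -0.002 and 0.002 m and angle between each of lower_half, upper_ring, flask_lid's own z axis and vertical below 0.05 rad and angle between the x axis of each of lower_half, upper_ring, flask_lid and the x axis of pocket, either way round below 0.12 rad and x of upper_ring in the frame of lower_half between -0.0035 and 0.0035 m and y of upper_ring in the frame of lower_half between -0.0035 and 0.0035 m and z of upper_ring in the frame of lower_half between 0.022 and 0.026 m and x of flask_lid in the frame of upper_ring between -0.0035 and 0.0035 m and y of flask_lid in the frame of upper_ring between -0.0035 and 0.0035 m and z of flask_lid in the frame of upper_ring between 0.012 and 0.016 m and contact force between the fingers and flask_lid below 0.05 N), for 0.2 s.
At the end, for the whole second after the job is handed in: lower half on the pocket's floor, upper ring on the lower half and lid in the ring, each within 2 mm of its seated height, 3.5 mm sideways, 0.05 rad of level and 0.12 rad of the pocket's direction, all at rest; clamp bar within 0.06 rad of its stop (x of lower_half in the frame of pocket between -0.0035 and 0.0035 m and y of lower_half in the frame of pocket between -0.0035 and 0.0035 m and z of lower_half in the frame of pocket between -0.002 and 0.002 m and angle between each of lower_half, upper_ring, flask_lid's own z axis and vertical below 0.05 rad and angle between the x axis of each of lower_half, upper_ring, flask_lid and the x axis of pocket, either way round below 0.12 rad and x of upper_ring in the frame of lower_half between -0.0035 and 0.0035 m and y of upper_ring in the frame of lower_half between -0.0035 and 0.0035 m and z of upper_ring in the frame of lower_half between 0.022 and 0.026 m and x of flask_lid in the frame of upper_ring between -0.0035 and 0.0035 m and y of flask_lid in the frame of upper_ring between -0.0035 and 0.0035 m and z of flask_lid in the frame of upper_ring between 0.012 and 0.016 m and linear speed of each of lower_half, upper_ring, flask_lid below 0.02 m/s and value of joint clamp_bar below 0.06 rad); the robot touches nothing.
It fails at once if a bystander is shifted by more than 30 mm (distance of any of handpiece_1, paper_pad, tooth_block, bur_stand, spatula_1 from where it was at the start of the episode above 0.03 m).
It also fails if it takes over 72 s, if anything falls off the work surface, if the arm or the gripper's body presses on something with over 40 N, if the wrist force passes 120 N, or if a joint passes its speed limit or range.

## Working session

There is one attempt and no reset: what is moved stays moved. The work goes in short steps, Python scripts to look and compute and a tool call to move; the robot and the scene stay as the last step left them, time stands still between calls to the robot, and variables do not carry over. Pictures are saved under pics/ and viewed, and the job is handed in when it is done.

Besides the shell and the picture viewer there is one more tool, called after "Request:" by a JSON object that holds its "op" and its "data". move_arm: Moves the arm, as the interface text tells. Its arguments: {"type":"object","properties":{"linear":{"type":"array","items":{"type":"array","items":{"type":"number"}}},"twist":{"type":"array","items":{"type":"array","items":{"type":"number"}}},"grip":{"type":"number"},"force":{"type":"number"}},"required":["linear","twist"]}

```bash
mkdir -p pics; python3 - <<'E'
from plant import *
import cv2,numpy as np
print(get_state())
for n in ("side","top"):
    c=read_camera(n); cv2.imwrite(f"pics/{n}0.png",c["img"]); np.savez(f"{n}0.npz",**c)
    R=cv2.Rodrigues(np.array(c["rvec"]))[0]; print(n,c["fx"],c["dist"],(-R.T@np.array(c["tvec"]).ravel()),R[2])
E
```

```text
{'time': 0.0, 'qpos': array([ 1.12300172e+00,  2.87131905e-01,  1.57819188e+00, -1.74460820e-05,
        1.27860361e+00, -1.50046529e-01]), 'dq': array([ 0.00039356,  0.00039676,  0.00086902, -0.00019168,  0.00016991,
        0.00104475]), 'joint_efforts': array([-1.10425332e-03, -4.05974042e+01, -2.92631990e+01, -1.71241122e-04,
        5.70982753e-03, -7.96988246e-06]), 'eef_pos': array([0.19774623, 0.64470905, 0.23796162]), 'tcp_rot': array([ 1.48322124e-01,  9.88938413e-01, -1.11805963e-03, -3.35796608e-04]), 'contact_force': array([ 0.81618773, -0.16110778, -0.14274095]), 'wrist_torque': array([-0.00527189, -0.00682113,  0.00046533]), 'opening': 0.9955597806908555}
side 568.9603144784755 [-0.12193326  0.          0.          0.          0.        ] [ 0.52806874 -1.31839841  0.63499288] [ 0.00306095  0.9181416  -0.39624063]
top 495.4674563855733 [-0.03860883  0.          0.          0.          0.        ] [ 0.39214249 -0.04043403  1.28769134] [ 0.12890402 -0.01326924 -0.99156829]
```

View pics/top0.png

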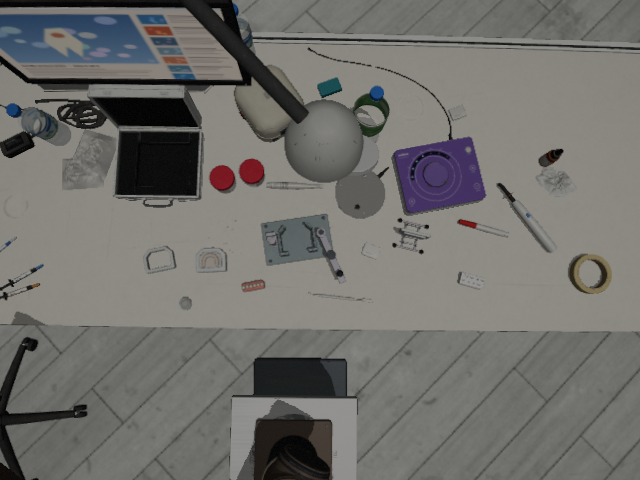

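View pics/side0.png

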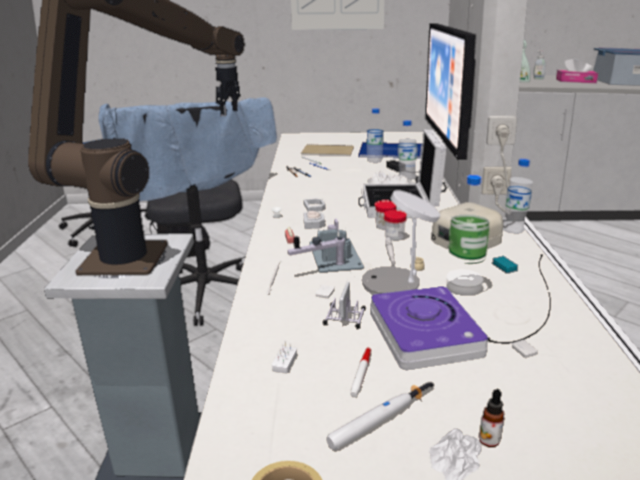

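```bash
cat > h.py <<'E'
import cv2,numpy as np
def cam(c):
    K=np.array([[c["fx"],0,c["cx"]],[0,c["fy"],c["cy"]],[0,0,1]],float)
    return K,np.array(c["dist"],float),cv2.Rodrigues(np.array(c["rvec"],float))[0],np.array(c["tvec"],float).ravel()
def rays(c,px):
    K,d,R,t=cam(c)
    u=cv2.undistortPoints(np.array(px,float).reshape(-1,1,2),K,d).reshape(-1,2)
    r=np.c_[u,np.ones(len(u))]
    return -R.T@t, r@R   # world dirs, unit camera z
def onplane(c,px,z):
    o,r=rays(c,px); return o+r*((z-o[2])/r[:,2])[:,None]
def cloud(c):
    v,u=np.mgrid[0:480,0:640]
    o,r=rays(c,np.c_[u.ravel(),v.ravel()])
    P=o+r*np.asarray(c["depth"]).ravel()[:,None]
    P[np.asarray(c["depth"]).ravel()<=0]=np.nan
    return P.reshape(480,640,3)
def proj(c,P):
    K,d,R,t=cam(c)
    return cv2.projectPoints(np.array(P,float).reshape(-1,1,3),np.array(c["rvec"],float),t,K,d)[0].reshape(-1,2)
def load(f): return dict(np.load(f))
def crop(img,x0,y0,x1,y1,s,fn):
    o=cv2.resize(img[y0:y1,x0:x1],None,fx=s,fy=s,interpolation=cv2.INTER_CUBIC)
    st=20 if s<7 else 10
    for x in range((x0+st-1)//st*st,x1,st): cv2.putText(o,str(x),((x-x0)*s,10),0,.35,(0,0,255),1)
    for y in range((y0+st-1)//st*st,y1,st): cv2.putText(o,str(y),(0,(y-y0)*s+4),0,.35,(0,0,255),1)
    cv2.imwrite(fn,o)
E
python3 - <<'E'
from h import *
t=load("top0.npz"); s=load("side0.npz")
crop(t["img"],130,200,290,310,5,"pics/t_a.png")
crop(t["img"],250,200,410,310,5,"pics/t_b.png")
crop(s["img"],260,180,400,280,5,"pics/s_a.png")
crop(s["img"],260,250,400,340,5,"pics/s_b.png")
P=cloud(t)
for n,(u,v) in dict(lamp=(325,140),lampdisc=(360,195),lid=(411,235),puck=(360,160),arm=(270,75),desk=(220,300),hp=(295,185),bag=(185,303),tooth=(253,286)).items(): print(n,P[v,u].round(3))
E
```

```text
lamp [ 0.539 -0.051  0.85 ]
lampdisc [ 0.67  -0.164  0.019]
lid [ 0.561 -0.289  0.057]
puck [ 0.71  -0.146  0.203]
arm [ 0.582 -0.003  0.89 ]
desk [ 0.393  0.195 -0.002]
hp [0.695 0.007 0.015]
bag [0.384 0.281 0.014]
tooth [0.429 0.108 0.028]
```

View pics/t_a.png

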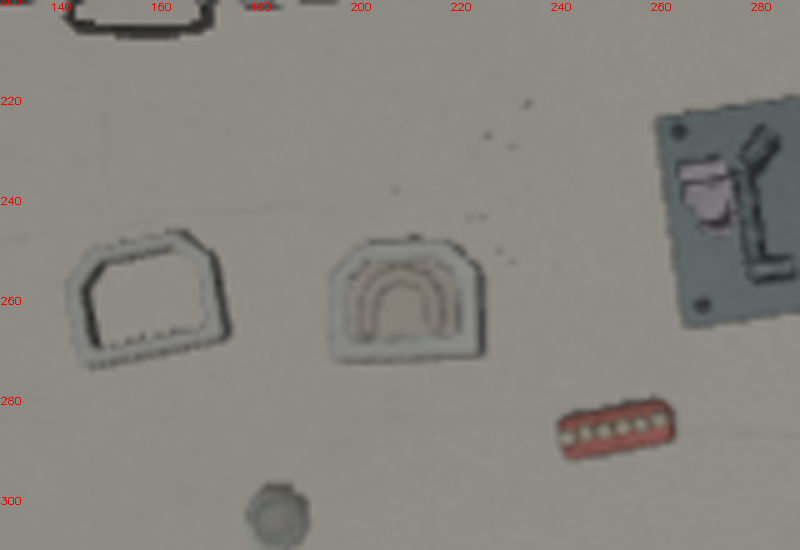

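View pics/t_b.png

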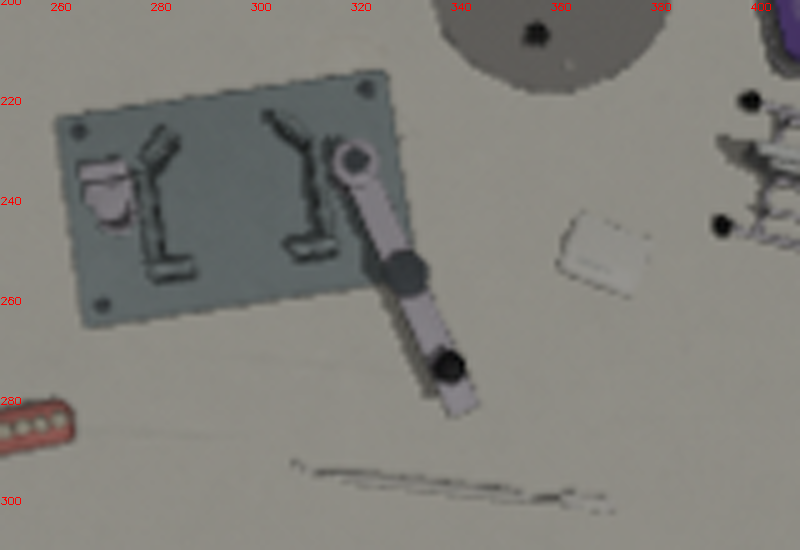

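View pics/s_a.png

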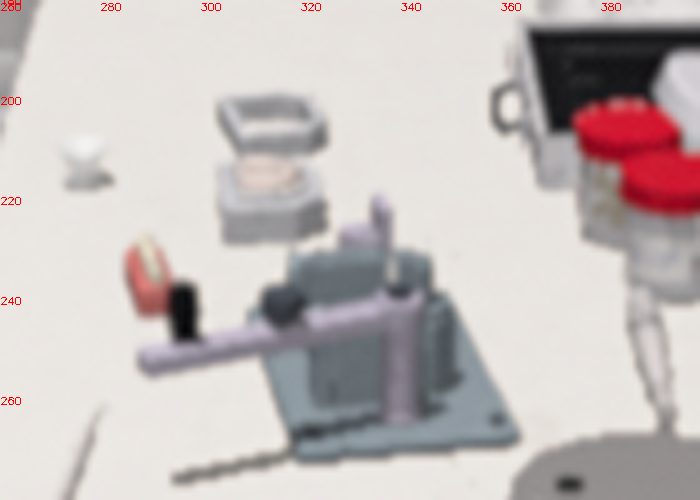

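View pics/s_b.png

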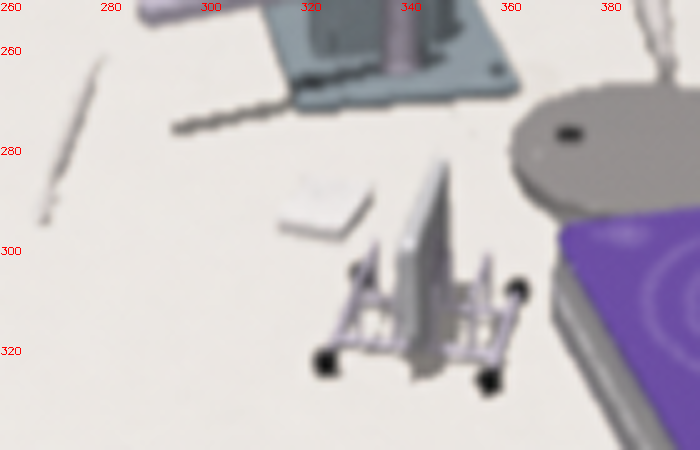

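```bash
python3 - <<'E'
import plant
print([n for n in dir(plant) if not n.startswith('__')])
print(getattr(plant,'tips_ahead',None), get if (get:=plant.get_state().get('tips_ahead')) else '')
from h import *
t=load("top0.npz"); s=load("side0.npz"); P=cloud(t)
# clamp plate mask
im=t["img"].astype(int)
sub=np.zeros((480,640),bool); sub[205:275,250:345]=1
m=(im[...,0]-im[...,2]>10)&sub
m=cv2.morphologyEx(m.astype(np.uint8),cv2.MORPH_CLOSE,np.ones((5,5)))
cs,_=cv2.findContours(m,cv2.RETR_EXTERNAL,cv2.CHAIN_APPROX_NONE)
c=max(cs,key=cv2.contourArea); 
W=onplane(t,c.reshape(-1,2),0.01)[:,:2]
r=cv2.minAreaRect((W*1000).astype(np.float32)); print("clamp",r,cv2.boxPoints(r).round(1).tolist())
v=im.sum(2)
for name,(x0,y0,x1,y1),h in (("lower",(186,238,232,282),.024),("ring",(136,238,180,282),.018)):
    # height based
    Z=P[...,2]
    mm=np.zeros((480,640),np.uint8); mm[y0:y1,x0:x1]=(Z[y0:y1,x0:x1]>h*0.5)
    cs,_=cv2.findContours(mm,cv2.RETR_EXTERNAL,cv2.CHAIN_APPROX_NONE); c=max(cs,key=cv2.contourArea)
    W=onplane(t,c.reshape(-1,2),h)[:,:2]; r=cv2.minAreaRect((W*1000).astype(np.float32)); print(name,"depth",r,cv2.boxPoints(r).round(1).tolist(), np.nanmedian(Z[mm>0]))
    print((Z[y0:y1:4,x0:x1:4]*1000).round(0).astype(int))
E
```

```text
['Unreachable', 'get_state', 'read_camera', 'sign_off', 'tips_ahead']
0.008 Traceback (most recent call last):
  File "<stdin>", line 12, in <module>
ValueError: max() iterable argument is empty
```

```bash
python3 - <<'E'
from h import *
t=load("top0.npz"); P=cloud(t)
im=t["img"].astype(int)
for u,v in ((270,250),(300,250),(320,220),(200,300),(210,270),(165,268),(335,240)): print((u,v),im[v,u],P[v,u].round(4))
E
```

```text
(270, 250) [103 103  95] [0.5231 0.0684 0.0108]
(300, 250) [102 101  94] [ 0.5243 -0.0092  0.0094]
(320, 220) [99 99 93] [ 0.6038 -0.0601  0.0095]
(200, 300) [133 140 142] [0.3921 0.2447 0.0077]
(210, 270) [129 132 131] [0.4681 0.2179 0.0283]
(165, 268) [128 130 129] [0.4723 0.3362 0.0161]
(335, 240) [133 140 142] [ 5.528e-01 -1.002e-01  2.000e-04]
```

```bash
cat > meas.py <<'E'
from h import *
def blob(t,box,th=-5,dark=None,close=5):
    x0,y0,x1,y1=box; im=cv2.GaussianBlur(t["img"],(3,3),0).astype(int)
    m=np.zeros((480,640),np.uint8); d=im[...,0]-im[...,2]
    m[y0:y1,x0:x1]=(d[y0:y1,x0:x1]>th)
    m=cv2.morphologyEx(m,cv2.MORPH_CLOSE,np.ones((close,close)))
    cs,_=cv2.findContours(m,cv2.RETR_EXTERNAL,cv2.CHAIN_APPROX_NONE)
    return max(cs,key=cv2.contourArea),m
E
python3 - <<'E'
from meas import *
t=load("top0.npz")
o=t["img"].copy()
for n,box,h,th in (("clamp",(250,205,345,275),.01,-3),("lower",(186,238,232,282),.024,-5),("ring",(136,238,180,282),.018,-5)):
    c,m=blob(t,box,th); W=onplane(t,c.reshape(-1,2),h)[:,:2]
    r=cv2.minAreaRect((W*1000).astype(np.float32)); print(n,r,cv2.boxPoints(r).round(1).tolist())
    o[m>0]=(0,0,255)
crop(o,130,200,350,290,3,"pics/m0.png")
E
```

```text
clamp ((528.4735107421875, -11.505142211914062), (164.12591552734375, 189.88702392578125), 9.710034370422363) [[431.6000061035156, 68.19999694824219], [463.6000061035156, -118.9000015258789], [625.4000244140625, -91.19999694824219], [593.2999877929688, 95.9000015258789]]
lower ((495.26763916015625, 217.18704223632812), (58.901023864746094, 77.5035629272461), 0.8269650936126709) [[465.29998779296875, 255.5], [466.3999938964844, 178.0], [525.2999877929688, 178.89999389648438], [524.2000122070312, 256.3999938964844]]
ring ((495.1559753417969, 353.2164306640625), (60.64166259765625, 78.08826446533203), 12.639638900756836) [[457.0, 384.70001220703125], [474.1000061035156, 308.5], [533.2999877929688, 321.79998779296875], [516.2000122070312, 397.8999938964844]]
```

View pics/m0.png

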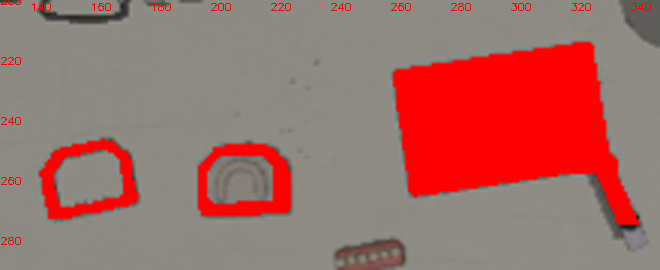

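```bash
cat >> meas.py <<'E'
def edgefit(t,A,B,z,ch='gray',half=0.006,step=0.0005):
    """A,B world xy end points of expected edge at height z; normal search +-half. returns fitted points on edge (world), strongest gradient"""
    im=t["img"].astype(np.float32)
    g=im.mean(2) if ch=='gray' else im[...,0]-im[...,2]
    A=np.array(A);B=np.array(B); d=(B-A)/np.linalg.norm(B-A); n=np.array([-d[1],d[0]])
    s=np.arange(-half,half+1e-9,step); out=[]
    for f in np.linspace(.05,.95,40):
        p=A+(B-A)*f; W=np.c_[p+s[:,None]*n,np.full(len(s),z)]
        q=proj(t,W).astype(np.float32)
        val=cv2.remap(g,q[None,:,0],q[None,:,1],cv2.INTER_CUBIC)[0]
        val=cv2.GaussianBlur(val[None],(0,0),2)[0]
        gr=np.gradient(val); k=np.argmax(abs(gr))
        if 1<k<len(s)-2: out.append((s[k],gr[k]))
    out=np.array(out); m=np.median(out[:,0]); ok=abs(out[:,0]-m)<0.0015
    return m,out[ok,0].mean(),out[ok,0].std(),len(out),ok.sum()
E
python3 - <<'E'
from meas import *
t=load("top0.npz"); im=t["img"]
def corners(cx,cy,yaw,hx,hy):
    R=np.array([[np.cos(yaw),-np.sin(yaw)],[np.sin(yaw),np.cos(yaw)]])
    return lambda x,y:np.array([cx,cy])+R@np.array([x,y])
def fitpart(name,cx,cy,yaw,segs,z,ch):
    # segs: (x0,y0,x1,y1) local; solve for small dx,dy,dyaw by line fit least squares
    for it in range(3):
        R=np.array([[np.cos(yaw),-np.sin(yaw)],[np.sin(yaw),np.cos(yaw)]])
        rows=[];rhs=[]
        for sg in segs:
            for k in range(4):
                f0,f1=k/4,(k+1)/4
                a=np.array(sg[:2]);b=np.array(sg[2:]); p=a+(b-a)*f0;q=a+(b-a)*f1
                r=edgefit(t,R@p+[cx,cy],R@q+[cx,cy],z,ch)
                d=(b-a)/np.linalg.norm(b-a); n=R@np.array([-d[1],d[0]]); mid=R@((p+q)/2)
                rows.append([n[0],n[1],n@np.array([-mid[1],mid[0]])]); rhs.append(r[0])
                if it==2: print(name,sg,k,np.round(np.array(r[:3])*1000,1),r[3:])
        rows=np.array(rows);rhs=np.array(rhs); w=np.ones(len(rhs))
        for _ in range(5):
            x=np.linalg.lstsq(rows*w[:,None],rhs*w,rcond=None)[0]; res=rhs-rows@x; w=1/(1+(res/0.001)**2)
        cx+=x[0];cy+=x[1];yaw+=x[2]
    print(name,round(cx*1000,1),round(cy*1000,1),"yaw deg",np.degrees(yaw).round(2)); print((res*1000).round(1))
    return cx,cy,yaw
fitpart("clamp",.540,0.0,np.radians(9),[(-.056,.088,.056,.088),(.056,.088,.056,-.088),(-.056,.088,-.056,-.05),(.056,-.088,0.0,-.088)],.01,'br')
hx,hy=.03,.038
fitpart("lower",.495,.217,0.02,[(-hx,hy,hx-.016,hy),(hx,hy-.016,hx,-hy+.016)],.024,'gray')
fitpart("ring",.495,.353,np.radians(12.5),[(-hx,hy,hx-.016,hy),(hx,hy-.016,hx,-hy+.016)],.018,'gray')
E
```

```text
clamp (-0.056, 0.088, 0.056, 0.088) 0 [-0.5 -0.8  0.3] (40, np.int64(25))
clamp (-0.056, 0.088, 0.056, 0.088) 1 [-1.  -0.8  0.2] (40, np.int64(40))
clamp (-0.056, 0.088, 0.056, 0.088) 2 [-1.  -0.8  0.2] (40, np.int64(40))
clamp (-0.056, 0.088, 0.056, 0.088) 3 [-0.5 -0.7  0.3] (40, np.int64(40))
clamp (0.056, 0.088, 0.056, -0.088) 0 [0.  0.3 0.4] (40, np.int64(7))
clamp (0.056, 0.088, 0.056, -0.088) 1 [0.5 0.6 0.6] (40, np.int64(19))
clamp (0.056, 0.088, 0.056, -0.088) 2 [-1.  -0.7  0.6] (40, np.int64(11))
clamp (0.056, 0.088, 0.056, -0.088) 3 [ 0.  -0.3  0.6] (40, np.int64(12))
clamp (-0.056, 0.088, -0.056, -0.05) 0 [-2.  -2.1  0.3] (40, np.int64(7))
clamp (-0.056, 0.088, -0.056, -0.05) 1 [ 0.  -0.4  0.3] (40, np.int64(6))
clamp (-0.056, 0.088, -0.056, -0.05) 2 [1.  1.  0.7] (40, np.int64(19))
clamp (-0.056, 0.088, -0.056, -0.05) 3 [-0.7 -0.6  0.7] (40, np.int64(15))
clamp (0.056, -0.088, 0.0, -0.088) 0 [-1.  -0.8  0.2] (40, np.int64(40))
clamp (0.056, -0.088, 0.0, -0.088) 1 [-0.5 -0.7  0.2] (40, np.int64(40))
clamp (0.056, -0.088, 0.0, -0.088) 2 [-1.  -0.9  0.3] (40, np.int64(40))
c
[... 1165 characters left out ...]
999999, 0.038) 3 [0.  0.3 0.2] (40, np.int64(26))
ring (0.03, 0.022, 0.03, -0.022) 0 [-4.5 -4.5  0. ] (40, np.int64(28))
ring (0.03, 0.022, 0.03, -0.022) 1 [-4.5 -4.4  0.2] (40, np.int64(33))
ring (0.03, 0.022, 0.03, -0.022) 2 [-4.5 -4.5  0. ] (40, np.int64(33))
ring (0.03, 0.022, 0.03, -0.022) 3 [2.5 2.8 0.6] (40, np.int64(14))
ring 486.7 345.0 yaw deg 13.2
[ 3.1 -1.   0.5 -0.1  0.1 -0.  -0.1  6.9]meas.py:23: RuntimeWarning: Mean of empty slice.
  return m,out[ok,0].mean(),out[ok,0].std(),len(out),ok.sum()
  ret = ret.dtype.type(ret / rcount)
  ret = _var(a, axis=axis, dtype=dtype, out=out, ddof=ddof,
  arrmean = um.true_divide(arrmean, div, out=arrmean,
  ret = ret.dtype.type(ret / rcount)
```

```bash
cat >> meas.py <<'E'
def fitlines(W,segs,cx,cy,yaw,tol=0.004,n=6):
    """W contour points (world xy); segs local: fit pose by robust point-to-line LSQ."""
    from scipy.optimize import least_squares
    W=np.asarray(W)
    def res(x,sel=None,out=False):
        c,s=np.cos(x[2]),np.sin(x[2]); L=(W-x[:2])@np.array([[c,-s],[s,c]])
        D=[];
        for k,(x0,y0,x1,y1) in enumerate(segs):
            a=np.array([x0,y0]);b=np.array([x1,y1]);d=(b-a)/np.linalg.norm(b-a);nn=np.array([-d[1],d[0]])
            u=(L-a)@d; w=(L-a)@nn
            if sel is None: D.append((u>0.003)&(u<np.linalg.norm(b-a)-0.003)&(abs(w)<tol))
            else: D.append(w[sel[k]])
        return D if sel is None else np.concatenate(D)
    x=np.array([cx,cy,yaw])
    for _ in range(n):
        sel=res(x); r=least_squares(res,x,args=(sel,),loss='soft_l1',f_scale=.001); x=r.x
    sel=res(x); 
    return x,[(s.sum(),(res(x,[s if i==j else np.zeros_like(s) for j in range(len(sel))]).mean()*1000).round(2) if s.sum() else None) for i,s in enumerate(sel)]
E
python3 - <<'E'
from meas import *
t=load("top0.npz")
hx,hy=.03,.038
part=[(-hx,hy,hx-.016,hy),(hx-.016,hy,hx,hy-.016),(hx,hy-.016,hx,-hy+.016),(-hx,-hy,-hx,hy)]
full=part+[(hx,-hy+.016,hx-.016,-hy),(hx-.016,-hy,-hx,-hy)]
cl=[(-.056,.088,.056,.088),(.056,.088,.056,-.088),(-.056,-.05,-.056,.088),(.056,-.088,0.0,-.088)]
for n,box,h,th,segs,x0 in (("clamp",(250,205,345,275),.01,-3,cl,(.54,0,.165)),("lower",(186,238,232,282),.024,-5,part,(.495,.217,.02)),("lowerF",(186,238,232,282),.024,-5,full,(.495,.217,.02)),("ring",(136,238,180,282),.018,-5,part,(.495,.353,.22)),("ringF",(136,238,180,282),.018,-5,full,(.495,.353,.22))):
    c,m=blob(t,box,th); W=onplane(t,c.reshape(-1,2),h)[:,:2]
    x,e=fitlines(W,segs,*x0); print(n,(x[:2]*1000).round(1),np.degrees(x[2]).round(2),e)
E
```

```text
clamp [539.2  -3.4] 11.14 [(np.int64(35), np.float64(-0.74)), (np.int64(1), np.float64(-0.0)), (np.int64(0), None), (np.int64(19), np.float64(-1.47))]
lower [495.7 217.4] 2.88 [(np.int64(15), np.float64(0.06)), (np.int64(5), np.float64(-1.02)), (np.int64(15), np.float64(-1.2)), (np.int64(27), np.float64(-0.81))]
lowerF [495.6 217.5] 3.02 [(np.int64(15), np.float64(0.0)), (np.int64(5), np.float64(-0.95)), (np.int64(15), np.float64(-1.05)), (np.int64(27), np.float64(-0.97)), (np.int64(5), np.float64(-2.14)), (np.int64(15), np.float64(0.06))]
ring [495.7 352.8] 12.76 [(np.int64(15), np.float64(0.16)), (np.int64(5), np.float64(-0.55)), (np.int64(15), np.float64(-1.22)), (np.int64(27), np.float64(-0.73))]
ringF [495.5 353.2] 12.51 [(np.int64(15), np.float64(-0.36)), (np.int64(5), np.float64(-0.82)), (np.int64(14), np.float64(-1.14)), (np.int64(27), np.float64(-0.93)), (np.int64(6), np.float64(-1.06)), (np.int64(15), np.float64(-0.3))]
```

```bash
python3 - <<'E'
from meas import *
t=load("top0.npz")
c,m=blob(t,(250,205,345,275),-3); W=onplane(t,c.reshape(-1,2),.01)[:,:2]
q=onplane(t,[(261,223.6),(327,214),(332.4,256.6),(267,265.4)],.01)[:,:2]
print((q*1000).round(1)); 
for i in range(4): print(np.linalg.norm(q[i]-q[(i+1)%4])*1000, np.degrees(np.arctan2(*(q[(i+1)%4]-q[i])[::-1])))
cl=[(-.056,.088,.056,.088),(.056,.088,.056,-.088),(-.056,-.05,-.056,.088),(.056,-.088,0.0,-.088)]
for tol in (.008,.006,.004):
    x,e=fitlines(W,cl,.535,-.003,.15,tol); print((x[:2]*1000).round(1),np.degrees(x[2]).round(2),e)
E
```

```text
[[592.   93.6]
 [619.9 -78.2]
 [508.2 -93.4]
 [483.1  75.2]]
174.08495902945734 -80.7646461102646
112.69746601243538 -172.28820883071066
170.38199493201662 98.47098856327896
110.38703779289466 9.609961086419682
[325. -46.] 11.25 [(np.int64(0), None), (np.int64(0), None), (np.int64(0), None), (np.int64(0), None)]
[942.5  78.1] 11.32 [(np.int64(0), None), (np.int64(0), None), (np.int64(0), None), (np.int64(0), None)]
[ 48.4 -99.5] 11.09 [(np.int64(0), None), (np.int64(0), None), (np.int64(0), None), (np.int64(0), None)]
```

```bash
python3 - <<'E'
from meas import *
t=load("top0.npz")
cl=[(-.056,.088,.056,.088),(.056,.088,.056,-.088),(-.056,-.04,-.056,.088),(.056,-.088,0.0,-.088)]
for th in (-5,-3,0):
    c,m=blob(t,(250,205,345,275),th); W=onplane(t,c.reshape(-1,2),.01)[:,:2]
    for tol in (.006,.003):
        x,e=fitlines(W,cl,.551,-.0007,.15,tol); print(th,tol,(x[:2]*1000).round(1),np.degrees(x[2]).round(2),e)
# rack and bar
s=load("side0.npz")
def pt(u,v,z,c=t): return (onplane(c,[(u,v)],z)[0]*1000).round(1)
print("pin",pt(250+355/5,200+160/5,.073),"grip top",pt(250+449/5,200+365/5,.103),"screw",pt(250+407/5,200+270/5,.09))
crop(t["img"],385,205,440,260,10,"pics/rack0.png")
E
```

```text
-5 0.006 [ 5.526e+02 -5.000e-01] 9.26 [(np.int64(41), np.float64(-0.28)), (np.int64(65), np.float64(-0.25)), (np.int64(47), np.float64(-0.34)), (np.int64(19), np.float64(-0.66))]
-5 0.003 [ 5.526e+02 -5.000e-01] 9.26 [(np.int64(41), np.float64(-0.28)), (np.int64(65), np.float64(-0.25)), (np.int64(47), np.float64(-0.34)), (np.int64(19), np.float64(-0.66))]
-3 0.006 [552.5  -1. ] 9.23 [(np.int64(40), np.float64(-0.73)), (np.int64(65), np.float64(-0.95)), (np.int64(47), np.float64(-1.48)), (np.int64(19), np.float64(-2.19))]
-3 0.003 [552.5  -1.2] 9.19 [(np.int64(40), np.float64(-0.53)), (np.int64(65), np.float64(-0.95)), (np.int64(47), np.float64(-1.47)), (np.int64(14), np.float64(-2.07))]
0 0.006 [552.3  -2.4] 8.69 [(np.int64(40), np.float64(-0.67)), (np.int64(65), np.float64(-1.46)), (np.int64(47), np.float64(-2.76)), (np.int64(16), np.float64(-4.67))]
0 0.003 [551.   -3.3] 9.29 [(np.int64(41), np.float64(-0.01)), (np.int64(64), np.float64(-0.02)), (np.int64(0), None), (np.int64(0), None)]
pin [563.2 -62.   73. ] grip top [ 460.7 -107.6  103. ] screw [507.2 -87.6  90. ]
```

View pics/rack0.png

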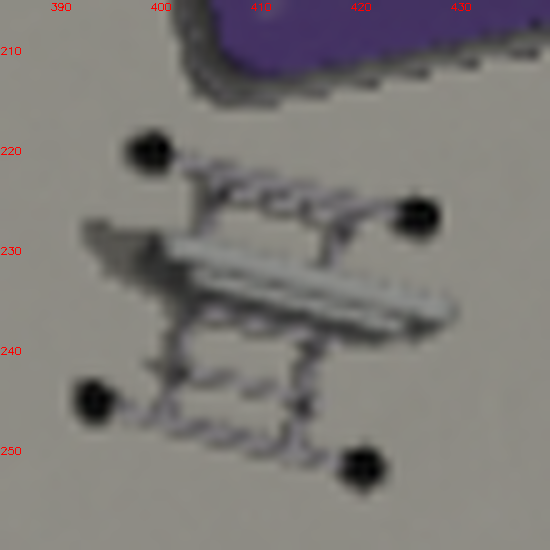

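```bash
python3 - <<'E'
from meas import *
t=load("top0.npz")
q=onplane(t,[(398.7,220),(425.6,226.4),(420.2,251.5),(393.4,245)],.005)[:,:2]
print((q*1000).round(1),(q.mean(0)*1000).round(1))
for i in range(4): print(np.linalg.norm(q[i]-q[(i+1)%4])*1000, np.degrees(np.arctan2(*(q[(i+1)%4]-q[i])[::-1])))
a=onplane(t,[(402,229),(429,235.5)],.068)[:,:2]; print((a*1000).round(1),a.mean(0),np.degrees(np.arctan2(*(a[1]-a[0])[::-1])))
pd=onplane(t,[(370,250)],.009);print('pad',pd)
E
```

```text
[[ 607.6 -267.3]
 [ 591.7 -338.3]
 [ 525.1 -323.1]
 [ 541.2 -252.8]] [ 566.4 -295.4]
72.75954236356962 -102.68534310686145
68.2940614328241 167.10681172471163
72.05887129972892 77.06662914649364
67.98319065784716 -12.303045481457296
[[ 574.4 -264.3]
 [ 559.  -331.9]] [ 0.566715  -0.2980537] -102.83650144256464
pad [[ 0.52683361 -0.19102706  0.009     ]]
```

Request:
{"op": "move_arm", "data": {"linear": [[0.0229, -0.0328, -0.009], [0.0229, -0.0328, -0.009], [0.0229, -0.0328, -0.009], [0.0229, -0.0328, -0.009], [0.0229, -0.0328, -0.009], [0.0229, -0.0328, -0.009], [0.0229, -0.0328, -0.009], [0.0229, -0.0328, -0.009], [0.0229, -0.0328, -0.009], [0.0229, -0.0328, -0.009], [0.0229, -0.0328, -0.009], [0.0229, -0.0328, -0.009], [0.0229, -0.0328, -0.009]], "twist": [[0, 0, -5.4], [0, 0, -5.4], [0, 0, -5.4], [0, 0, -5.4], [0, 0, -5.4], [0, 0, -5.4], [0, 0, -5.4], [0, 0, -5.4], [0, 0, -5.4], [0, 0, -5.4], [0, 0, -5.4], [0, 0, -5.4], [0, 0, -5.4]], "grip": 1}}

```text
time: 1.18
eef_pos: [0.4901, 0.2113, 0.1153]
tcp_rot: [0.706, 0.708, -0.0, -0.001]
contact_force: [0.4, 0.6, 0.4]
opening: 1.004
```

Request:
{"op": "move_arm", "data": {"linear": [[0.0055, 0.0065, -0.04], [0, 0, -0.03], [0, 0, 0]], "twist": [[0, 0, 2.7], [0, 0, 0], [0, 0, 0]]}}

```text
time: 1.43
eef_pos: [0.5017, 0.2092, 0.0436]
tcp_rot: [0.694, 0.72, 0.001, 0.001]
contact_force: [-1.2, -0.2, -0.9]
opening: 1.0
```

```bash
cat > snap.py <<'E'
import sys
from plant import *
from h import *
def st():
    s=get_state(); x,y,z,w=s["tcp_rot"]
    from scipy.spatial.transform import Rotation as R
    M=R.from_quat([x,y,z,w]).as_matrix()
    print("t",round(s["time"],2),"p",(s["eef_pos"]*1000).round(1),"yaw(tool y)",np.degrees(np.arctan2(M[1,1],M[0,1])).round(2),"zax",M[:,2].round(4),"F",s["contact_force"].round(1),"op",round(s["opening"],3),"q",s["qpos"].round(3))
    return s
def snap(name,tag):
    c=read_camera(name); np.savez(f"{name}_{tag}.npz",**c); return c
E
python3 - <<'E'
from snap import *
st()
c=snap("side","1"); crop(c["img"],240,120,400,240,5,"pics/s1.png")
E
```

```text
t 1.43 p [501.7 209.2  43.6] yaw(tool y) 2.05 zax [ 2.5e-03  4.0e-04 -1.0e+00] F [-1.2 -0.2 -0.9] op 1.0 q [ 0.208  0.249  2.022 -0.     0.868  0.173]
```

View pics/s1.png

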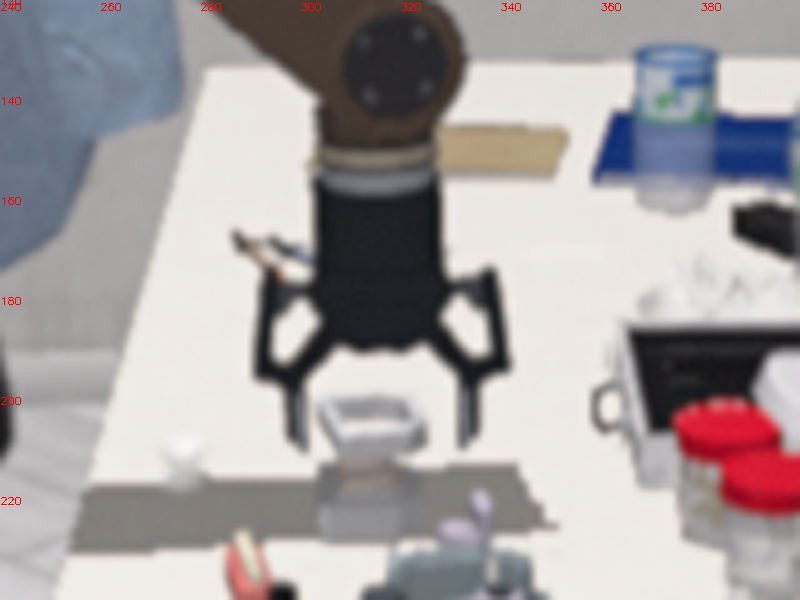

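```bash
python3 - <<'E'
from snap import *
st()
c=load("side_1.npz")
o,r=rays(c,[(299.5,209),(332.5,209),(315,188)])
for ri in r: print((o+ri*((.209-o[1])/ri[1])).round(4))
E
```

```text
t 1.48 p [502.5 209.9  45.6] yaw(tool y) 2.1 zax [ 4.7e-03  9.0e-04 -1.0e+00] F [-0.4 -0.  -0.1] op 1.001 q [ 0.209  0.246  2.021 -0.     0.87   0.173]
[0.4532 0.209  0.0515]
[0.548  0.209  0.0503]
[0.4989 0.209  0.1145]
```

Request:
{"op": "move_arm", "data": {"linear": [[-0.0035, 0.004, -0.015], [-0.0035, 0.004, -0.015], [0, 0, -0.004], [0, 0, 0], [0, 0, 0]], "twist": [[0, 0.2, 0.8], [0, 0, 0], [0, 0, 0], [0, 0, 0], [0, 0, 0]]}}

```text
time: 1.9
eef_pos: [0.4983, 0.2209, 0.0179]
tcp_rot: [0.688, 0.726, 0.004, 0.002]
contact_force: [-0.4, 0.9, -0.2]
opening: 1.006
```

```bash
python3 - <<'E'
from snap import *
st()
E
```

```text
t 1.9 p [498.3 220.9  17.9] yaw(tool y) 3.12 zax [ 0.0089  0.003  -1.    ] F [-0.4  0.9 -0.2] op 1.006 q [2.310e-01 2.940e-01 2.026e+00 1.000e-03 8.120e-01 1.750e-01]
```

Request:
{"op": "move_arm", "data": {"linear": [[-0.002, -0.003, -0.006], [0, 0, -0.002], [0, 0, 0]], "twist": [[-0.2, 0.5, 0], [0, 0, 0], [0, 0, 0]]}}

```text
time: 2.15
eef_pos: [0.4988, 0.2189, 0.0136]
tcp_rot: [0.687, 0.727, 0.003, 0.002]
contact_force: [0.6, -0.1, 0.4]
opening: 1.003
```

```bash
python3 - <<'E'
from snap import *
st()
E
```

```text
t 2.15 p [498.8 218.9  13.6] yaw(tool y) 3.21 zax [ 6.5e-03  8.0e-04 -1.0e+00] F [ 0.6 -0.1  0.4] op 1.003 q [ 2.280e-01  3.020e-01  2.026e+00 -1.000e-03  8.070e-01  1.720e-01]
```

Request:
{"op": "move_arm", "data": {"linear": [[-0.003, -0.001, -0.005], [0, 0, -0.001]], "twist": [[0, 0.4, 0], [0, 0, 0]]}}

```text
time: 2.32
eef_pos: [0.4965, 0.2179, 0.0084]
tcp_rot: [0.687, 0.727, 0.001, -0.0]
contact_force: [-1.3, -0.3, 0.6]
opening: 0.995
```

Request:
{"op": "move_arm", "data": {"linear": [[0, 0, 0], [0, 0, 0], [0, 0, 0], [0, 0, 0], [0, 0, 0]], "twist": [[0, 0, 0], [0, 0, 0], [0, 0, 0], [0, 0, 0], [0, 0, 0]], "grip": 0, "force": 45}}

```text
time: 2.73
eef_pos: [0.4962, 0.2177, 0.0084]
tcp_rot: [0.687, 0.726, 0.0, -0.001]
contact_force: [0.0, 0.7, 1.1]
opening: 0.691
```

```bash
python3 - <<'E'
from snap import *
st()
E
```

```text
t 2.73 p [496.2 217.7   8.4] yaw(tool y) 3.17 zax [-5.0e-04  1.2e-03 -1.0e+00] F [0.  0.7 1.1] op 0.691 q [2.260e-01 3.090e-01 2.029e+00 2.000e-03 8.030e-01 1.690e-01]
```

Request:
{"op": "move_arm", "data": {"linear": [[0, 0, 0.02], [0, 0, 0.035], [0, 0, 0.03], [0.008, -0.025, 0.01], [0.008, -0.034, 0], [0.008, -0.034, 0], [0.008, -0.034, 0], [0.008, -0.034, 0], [0.007, -0.025, 0], [0.005, -0.012, 0], [0.002, -0.006, 0], [0, 0, 0], [0, 0, 0]], "twist": [[0, 0, 0], [0, 0, 0], [0, 0, 0], [0, 0, 1], [0, 0, 1], [0, 0, 1], [0, 0, 1], [0, 0, 1], [0, 0, 1], [0, 0, 0], [0, 0, 0], [0, 0, 0], [0, 0, 0]]}}

```text
time: 3.82
eef_pos: [0.5408, 0.0042, 0.0964]
tcp_rot: [0.645, 0.764, -0.007, -0.006]
contact_force: [0.1, -0.2, -3.3]
opening: 0.688
```

```bash
python3 - <<'E'
from snap import *
st()
E
```

```text
t 3.82 p [540.8   4.2  96.4] yaw(tool y) 9.69 zax [-0.0179 -0.0032 -0.9998] F [ 0.1 -0.2 -3.3] op 0.688 q [-0.177  0.168  2.001 -0.008  0.99  -0.342]
```

Request:
{"op": "move_arm", "data": {"linear": [[0.0118, -0.005, 0], [0, 0, 0], [0, 0, 0]], "twist": [[0.2, -1.1, -0.4], [0, 0, 0], [0, 0, 0]]}}

```text
time: 4.07
eef_pos: [0.5521, 0.0017, 0.095]
tcp_rot: [0.647, 0.763, 0.001, -0.001]
contact_force: [0.2, 0.2, -3.3]
opening: 0.693
```

```bash
python3 - <<'E'
from snap import *
st()
c=snap("side","2"); crop(c["img"],260,140,400,260,5,"pics/s2.png")
c=snap("top","2"); crop(c["img"],250,180,350,290,5,"pics/t2.png")
st()
E
```

```text
t 4.07 p [552.1   1.7  95. ] yaw(tool y) 9.42 zax [ 3.e-04  2.e-03 -1.e+00] F [ 0.2  0.2 -3.3] op 0.693 q [-0.182  0.185  1.985  0.002  0.973 -0.348]
t 4.17 p [552.3   1.6  95.3] yaw(tool y) 9.43 zax [ 0.001   0.0017 -1.    ] F [-0.   0.2 -3.3] op 0.692 q [-0.182  0.184  1.984  0.002  0.972 -0.348]
```

View pics/s2.png

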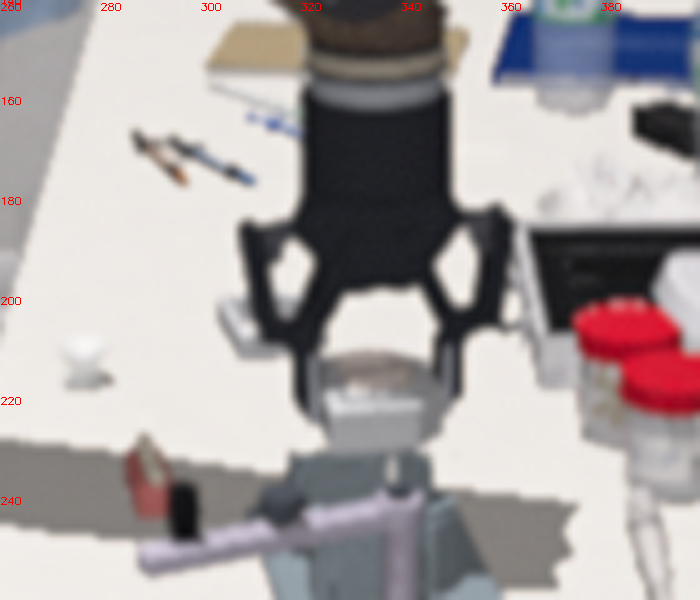

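View pics/t2.png

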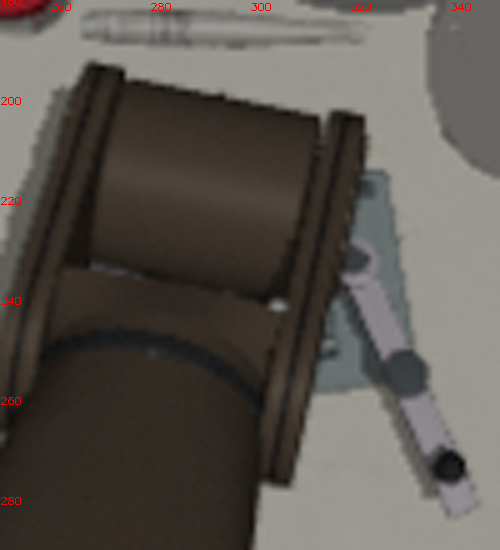

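Request:
{"op": "move_arm", "data": {"linear": [[0, -0.002, -0.008], [0, 0, -0.01], [0, 0, -0.008], [0, 0, 0]], "twist": [[0, 0, -0.15], [0, 0, 0], [0, 0, 0], [0, 0, 0]]}}

```text
time: 4.5
eef_pos: [0.5521, 0.0008, 0.0672]
tcp_rot: [0.647, 0.763, 0.001, 0.0]
contact_force: [0.0, -0.1, -3.6]
opening: 0.691
```

```bash
python3 - <<'E'
from snap import *
st()
E
```

```text
t 4.5 p [552.1   0.8  67.2] yaw(tool y) 9.39 zax [ 0.0018  0.0016 -1.    ] F [ 0.  -0.1 -3.6] op 0.691 q [-0.183  0.227  1.996  0.002  0.918 -0.349]
```

Request:
{"op": "move_arm", "data": {"linear": [[0.0005, -0.0018, -0.006], [0, 0, -0.006], [0, 0, -0.006], [0, 0, 0]], "twist": [[-0.1, 0.1, -0.1], [0, 0, 0], [0, 0, 0], [0, 0, 0]]}}

```text
time: 4.83
eef_pos: [0.5515, -0.0011, 0.0457]
tcp_rot: [0.648, 0.762, -0.001, -0.001]
contact_force: [-0.4, -0.1, -3.1]
opening: 0.689
```

```bash
python3 - <<'E'
from snap import *
st()
E
```

```text
t 4.83 p [551.5  -1.1  45.7] yaw(tool y) 9.29 zax [-3.e-03  1.e-04 -1.e+00] F [-0.4 -0.1 -3.1] op 0.689 q [-1.860e-01  2.630e-01  1.999e+00 -1.000e-03  8.820e-01 -3.470e-01]
```

Request:
{"op": "move_arm", "data": {"linear": [[0.0008, 0.0003, -0.006], [0, 0, -0.006], [0, 0, -0.005], [0, 0, 0]], "twist": [[0, -0.15, 0], [0, 0, 0], [0, 0, 0], [0, 0, 0]]}}

```text
time: 5.17
eef_pos: [0.5524, -0.0013, 0.027]
tcp_rot: [0.648, 0.762, -0.0, -0.0]
contact_force: [0.0, 0.4, -2.9]
opening: 0.694
```

```bash
python3 - <<'E'
from snap import *
st()
E
```

```text
t 5.17 p [552.4  -1.3  27. ] yaw(tool y) 9.29 zax [-7.e-04 -6.e-04 -1.e+00] F [ 0.   0.4 -2.9] op 0.694 q [-1.860e-01  2.960e-01  2.002e+00 -1.000e-03  8.450e-01 -3.470e-01]
```

Request:
{"op": "move_arm", "data": {"linear": [[0, 0.0003, -0.004], [0, 0, -0.003], [0, 0, -0.002], [0, 0, -0.001]], "twist": [[0, 0, 0], [0, 0, 0], [0, 0, 0], [0, 0, 0]]}}

```text
time: 5.5
eef_pos: [0.5529, -0.0013, 0.0183]
tcp_rot: [0.647, 0.762, -0.001, -0.001]
contact_force: [-6.5, -0.5, 9.5]
opening: 0.695
```

```bash
python3 - <<'E'
from snap import *
st()
E
```

```text
t 5.5 p [552.9  -1.3  18.3] yaw(tool y) 9.33 zax [-0.0023 -0.0011 -1.    ] F [-6.5 -0.5  9.5] op 0.695 q [-1.850e-01  3.130e-01  2.001e+00 -2.000e-03  8.300e-01 -3.470e-01]
```

Request:
{"op": "move_arm", "data": {"linear": [[0, 0, 0], [0, 0, 0], [0, 0, 0], [0, 0, 0.02], [0, 0, 0.035], [0, 0, 0.035], [0, 0.015, 0.02], [-0.004, 0.032, 0], [-0.006, 0.036, 0], [-0.006, 0.036, 0], [-0.006, 0.036, 0], [-0.006, 0.036, 0], [-0.006, 0.036, 0], [-0.006, 0.036, 0], [-0.006, 0.036, 0], [-0.006, 0.03, 0], [-0.004, 0.016, 0], [0, 0.005, 0], [0, 0, 0]], "twist": [[0, 0, 0], [0, 0, 0], [0, 0, 0], [0, 0, 0], [0, 0, 0], [0, 0, 0], [0, 0, 0.5], [0, 0, 0.5], [0, 0, 0.5], [0, 0, 0.5], [0, 0, 0.5], [0, 0, 0.5], [0, 0, 0], [0, 0, 0], [0, 0, 0], [0, 0, 0], [0, 0, 0], [0, 0, 0], [0, 0, 0]], "grip": 1}}

```text
time: 7.08
eef_pos: [0.5028, 0.3667, 0.1475]
tcp_rot: [0.628, 0.778, 0.015, 0.011]
contact_force: [0.7, -0.1, 0.5]
opening: 0.999
```

```bash
python3 - <<'E'
from meas import *
from snap import st,snap
st()
c=snap("top","3"); crop(c["img"],250,200,350,290,6,"pics/t3.png")
E
```

```text
t 7.08 p [502.8 366.7 147.5] yaw(tool y) 12.12 zax [ 0.0359  0.0088 -0.9993] F [ 0.7 -0.1  0.5] op 0.999 q [ 0.471  0.244  1.805 -0.01   1.057  0.264]
```

View pics/t3.png

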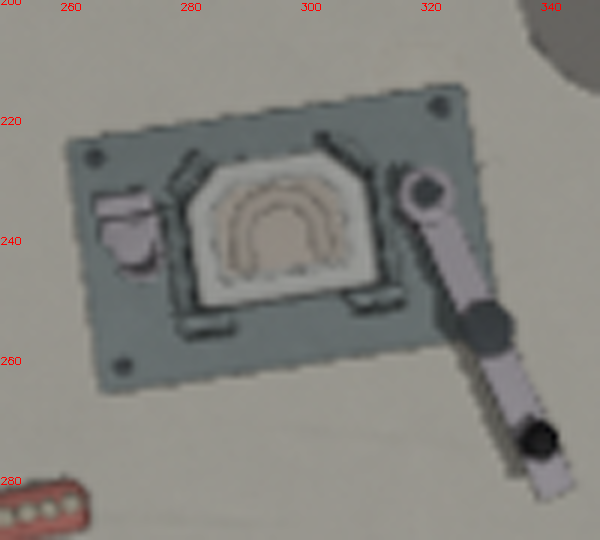

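Request:
{"op": "move_arm", "data": {"linear": [[-0.003, -0.006, -0.03], [-0.003, -0.006, -0.038], [0, 0, -0.03], [0, 0, -0.015], [0, 0, -0.004], [0, 0, 0]], "twist": [[-0.5, 2, 0.4], [0, 0, 0], [0, 0, 0], [0, 0, 0], [0, 0, 0], [0, 0, 0]]}}

```text
time: 7.63
eef_pos: [0.5021, 0.3468, 0.0308]
tcp_rot: [0.629, 0.777, 0.004, 0.003]
contact_force: [-0.4, 0.0, -0.4]
opening: 0.996
```

```bash
python3 - <<'E'
from snap import *
st()
E
```

```text
t 7.63 p [502.1 346.8  30.8] yaw(tool y) 12.03 zax [ 0.0085  0.0022 -1.    ] F [-0.4  0.  -0.4] op 0.996 q [ 0.439  0.392  1.863 -0.002  0.878  0.23 ]
```

Request:
{"op": "move_arm", "data": {"linear": [[-0.006, 0.006, -0.011], [0, 0, -0.007], [0, 0, -0.003], [0, 0, 0], [0, 0, 0]], "twist": [[-0.1, 0.5, 0.6], [0, 0, 0], [0, 0, 0], [0, 0, 0], [0, 0, 0]]}}

```text
time: 8.05
eef_pos: [0.4993, 0.3528, 0.0123]
tcp_rot: [0.626, 0.78, 0.003, 0.001]
contact_force: [0.0, 0.2, -0.4]
opening: 1.0
```

```bash
python3 - <<'E'
from snap import *
st()
E
```

```text
t 8.05 p [499.3 352.8  12.3] yaw(tool y) 12.54 zax [ 0.0055  0.0033 -1.    ] F [ 0.   0.2 -0.4] op 1.0 q [4.490e-01 4.240e-01 1.861e+00 1.000e-03 8.500e-01 2.300e-01]
```

Request:
{"op": "move_arm", "data": {"linear": [[-0.0035, 0.0002, -0.004], [0, 0, -0.001], [0, 0, 0]], "twist": [[-0.2, 0.3, 0], [0, 0, 0], [0, 0, 0]]}}

```text
time: 8.3
eef_pos: [0.4967, 0.354, 0.0089]
tcp_rot: [0.625, 0.78, 0.001, 0.001]
contact_force: [0.5, 0.2, -0.3]
opening: 1.0
```

Request:
{"op": "move_arm", "data": {"linear": [[0, 0, 0], [0, 0, 0], [0, 0, 0], [0, 0, 0], [0, 0, 0]], "twist": [[0, 0, 0], [0, 0, 0], [0, 0, 0], [0, 0, 0], [0, 0, 0]], "grip": 0}}

```text
time: 8.72
eef_pos: [0.4969, 0.3544, 0.0098]
tcp_rot: [0.625, 0.78, 0.002, 0.001]
contact_force: [0.4, -0.3, -1.9]
opening: 0.689
```

```bash
python3 - <<'E'
from snap import *
st()
E
```

```text
t 8.72 p [496.9 354.4   9.8] yaw(tool y) 12.61 zax [ 0.0041  0.0015 -1.    ] F [ 0.4 -0.3 -1.9] op 0.689 q [ 4.540e-01  4.270e-01  1.862e+00 -1.000e-03  8.480e-01  2.340e-01]
```

Request:
{"op": "move_arm", "data": {"linear": [[0, 0, 0.02], [0, 0, 0.035], [0, 0, 0.035], [0.004, -0.02, 0.015], [0.006, -0.036, 0], [0.006, -0.036, 0], [0.006, -0.036, 0], [0.006, -0.036, 0], [0.006, -0.036, 0], [0.006, -0.036, 0], [0.006, -0.036, 0], [0.006, -0.034, 0], [0.005, -0.025, 0], [0.003, -0.012, 0], [0, -0.004, 0], [0, 0, 0]], "twist": [[0, 0, 0], [0, 0, 0], [0, 0, 0], [0, 0, -0.5], [0, 0, -0.5], [0, 0, -0.5], [0, 0, -0.5], [0, 0, -0.5], [0, 0, -0.3], [0, 0, 0], [0, 0, 0], [0, 0, 0], [0, 0, 0], [0, 0, 0], [0, 0, 0], [0, 0, 0]]}}

```text
time: 10.05
eef_pos: [0.5503, -0.0101, 0.1134]
tcp_rot: [0.644, 0.765, -0.001, -0.0]
contact_force: [0.3, 0.0, -0.9]
opening: 0.691
```

```bash
python3 - <<'E'
from snap import *
st()
E
```

```text
t 10.05 p [550.3 -10.1 113.4] yaw(tool y) 9.85 zax [-0.0025 -0.0017 -1.    ] F [ 0.3  0.  -0.9] op 0.691 q [-0.202  0.156  1.979 -0.003  1.009 -0.372]
```

Request:
{"op": "move_arm", "data": {"linear": [[0.0024, 0.009, -0.01], [0, 0.002, -0.01], [0, 0, -0.01], [0, 0, 0], [0, 0, 0]], "twist": [[0.1, -0.15, -0.6], [0, 0, 0], [0, 0, 0], [0, 0, 0], [0, 0, 0]]}}

```text
time: 10.47
eef_pos: [0.5509, 0.0045, 0.0803]
tcp_rot: [0.646, 0.763, -0.0, -0.001]
contact_force: [0.6, -0.4, -1.0]
opening: 0.687
```

```bash
python3 - <<'E'
from snap import *
st()
c=snap("side","4"); crop(c["img"],260,140,400,260,5,"pics/s4.png")
E
```

```text
t 10.47 p [550.9   4.5  80.3] yaw(tool y) 9.45 zax [-0.0027  0.0012 -1.    ] F [ 0.6 -0.4 -1. ] op 0.687 q [-1.760e-01  2.060e-01  1.991e+00  1.000e-03  9.470e-01 -3.420e-01]
```

View pics/s4.png

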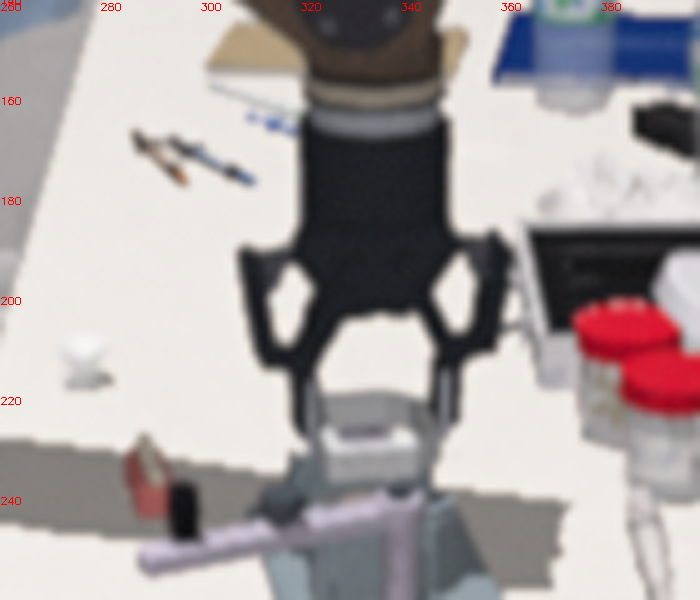

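Request:
{"op": "move_arm", "data": {"linear": [[0.0017, -0.0045, -0.001], [0, 0, 0], [0, 0, -0.002], [0, 0, 0]], "twist": [[0, -0.1, -0.2], [0, 0, 0], [0, 0, 0], [0, 0, 0]]}}

```text
time: 10.85
eef_pos: [0.5529, -0.0, 0.0778]
tcp_rot: [0.647, 0.762, 0.0, -0.0]
contact_force: [-0.2, -1.6, -1.5]
opening: 0.69
```

```bash
python3 - <<'E'
from snap import *
st()
E
```

```text
t 10.85 p [552.9  -0.   77.8] yaw(tool y) 9.31 zax [-2.e-04  9.e-04 -1.e+00] F [-0.2 -1.6 -1.5] op 0.69 q [-1.840e-01  2.130e-01  1.989e+00  1.000e-03  9.400e-01 -3.470e-01]
```

Well aligned; descend.

Request:
{"op": "move_arm", "data": {"linear": [[0, 0.0002, -0.006], [0, 0, -0.006], [0, 0, -0.005], [0, 0, 0]], "twist": [[0, 0, 0], [0, 0, 0], [0, 0, 0], [0, 0, 0]]}}

```text
time: 11.18
eef_pos: [0.5538, -0.0009, 0.0606]
tcp_rot: [0.647, 0.762, 0.0, 0.001]
contact_force: [-0.0, -1.0, 0.0]
opening: 0.687
```

```bash
python3 - <<'E'
from snap import *
st()
E
```

```text
t 11.18 p [553.8  -0.9  60.6] yaw(tool y) 9.31 zax [ 2.3e-03 -9.0e-04 -1.0e+00] F [-0. -1.  0.] op 0.687 q [-1.850e-01  2.400e-01  1.993e+00 -1.000e-03  9.050e-01 -3.470e-01]
```

Request:
{"op": "move_arm", "data": {"linear": [[-0.0008, -0.0003, -0.005], [0, 0, -0.004], [0, 0, -0.004], [0, 0, 0]], "twist": [[0, 0.1, 0], [0, 0, 0], [0, 0, 0], [0, 0, 0]]}}

```text
time: 11.52
eef_pos: [0.5524, -0.001, 0.0456]
tcp_rot: [0.648, 0.762, -0.0, -0.001]
contact_force: [-0.8, -0.0, -1.3]
opening: 0.691
```

```bash
python3 - <<'E'
from snap import *
st()
E
```

```text
t 11.52 p [552.4  -1.   45.6] yaw(tool y) 9.26 zax [-1.2e-03  2.0e-04 -1.0e+00] F [-0.8 -0.  -1.3] op 0.691 q [-0.185  0.264  1.998 -0.     0.88  -0.347]
```

Past the step top already (bottom ≈ 35.8). Finish and release.

Request:
{"op": "move_arm", "data": {"linear": [[0, 0, -0.002], [0, 0, -0.0015], [0, 0, -0.001]], "twist": [[0, 0, 0], [0, 0, 0], [0, 0, 0]]}}

```text
time: 11.77
eef_pos: [0.5528, -0.001, 0.0438]
tcp_rot: [0.647, 0.762, -0.001, -0.001]
contact_force: [-2.6, 0.9, 3.5]
opening: 0.691
```

```bash
python3 - <<'E'
from snap import *
st()
E
```

```text
t 11.77 p [552.8  -1.   43.8] yaw(tool y) 9.33 zax [-3.5e-03  1.0e-04 -1.0e+00] F [-2.6  0.9  3.5] op 0.691 q [-1.850e-01  2.690e-01  1.996e+00 -1.000e-03  8.800e-01 -3.470e-01]
```

Request:
{"op": "move_arm", "data": {"linear": [[0, 0, 0], [0, 0, 0], [0, 0, 0], [0, 0, 0.02], [0, 0, 0.035], [0, 0, 0.035], [0, -0.01, 0.02], [0, -0.03, 0.002], [0.002, -0.036, 0], [0.002, -0.036, 0], [0.002, -0.036, 0], [0.002, -0.036, 0], [0.002, -0.036, 0], [0.002, -0.032, 0], [0.002, -0.02, 0], [0.001, -0.008, 0], [0, 0, 0], [0, 0, 0]], "twist": [[0, 0, 0], [0, 0, 0], [0, 0, 0], [0, 0, 0], [0, 0, 0], [0, 0, 0], [0, 0, -2.4], [0, 0, -2.4], [0, 0, -2.4], [0, 0, -2.4], [0, 0, -2.4], [0, 0, -2.4], [0, 0, -2.4], [0, 0, -2.4], [0, 0, -1.4], [0, 0, 0], [0, 0, 0], [0, 0, 0]], "grip": 1}}

```text
time: 13.27
eef_pos: [0.5691, -0.2927, 0.1638]
tcp_rot: [0.777, 0.629, 0.004, 0.005]
contact_force: [0.1, -0.0, -0.5]
opening: 1.004
```

```bash
python3 - <<'E'
from snap import *
s=st()
c=snap("top","5"); crop(c["img"],250,200,350,290,6,"pics/t5.png")
D=[((.198,.645,.239),(1.123,.286,1.577,1.279)),((.5017,.2092,.0436),(.208,.249,2.022,.868)),((.5521,.0017,.095),(-.182,.185,1.985,.973)),((.5028,.3667,.1475),(.471,.244,1.805,1.057)),((.4969,.3544,.0098),(.454,.427,1.862,.848)),((.5529,-.0013,.0183),(-.185,.313,2.001,.830)),(tuple(s["eef_pos"]),tuple(s["qpos"][[0,1,2,4]]))]
from scipy.optimize import least_squares
def fk(q,p):
    a,h,L2,L3,e,d,off=p
    q1,q2,q3,q5=q; A=q2+q3; B=A+q5
    r=a+L2*np.sin(q2)+L3*np.sin(A)+e*np.cos(A)+d*np.sin(B)
    z=h+L2*np.cos(q2)+L3*np.cos(A)-e*np.sin(A)+d*np.cos(B)
    return np.array([r*np.cos(q1)-off*np.sin(q1),r*np.sin(q1)+off*np.cos(q1),z])
f=lambda p:np.r_[np.concatenate([fk(q,p)-np.array(x) for x,q in D]),(p[5]-.22)*.001]
r=least_squares(f,[0.05,.3,.4,.4,0,.22,.1]); print(r.x.round(4),abs(r.fun).max())
np.save("kin.npy",r.x)
E
```

```text
t 13.27 p [ 569.1 -292.7  163.8] yaw(tool y) -12.04 zax [ 0.0112 -0.0027 -0.9999] F [ 0.1 -0.  -0.5] op 1.004 q [-0.635  0.273  1.736  0.005  1.122 -0.427]
[0.0009 0.2387 0.4424 0.5718 0.0207 0.2393 0.1007] 0.0018547948894887534
```

View pics/t5.png

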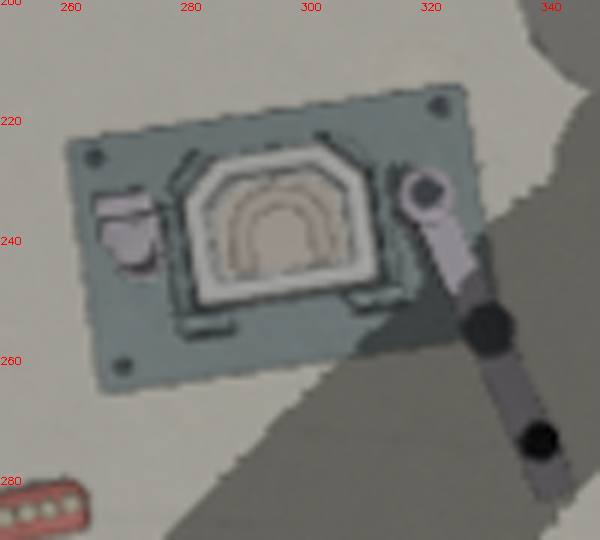

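```bash
python3 - <<'E'
import numpy as np
from scipy.optimize import least_squares
p=np.load("kin.npy")
def pl(q):
    a,h,L2,L3,e,d,off=p; q2,q3,q5=q; A=q2+q3; B=A+q5
    return np.array([a+L2*np.sin(q2)+L3*np.sin(A)+e*np.cos(A)+d*np.sin(B),h+L2*np.cos(q2)+L3*np.cos(A)-e*np.sin(A)+d*np.cos(B),B])
for al in (25,30,35,40,50):
  for R in (.55,.6,.65,.7,.75,.8):
    tgt=np.array([R,.03,np.pi/2+np.radians(al)])
    r=least_squares(lambda q:pl(q)-tgt,[.4,1.8,.5],bounds=([-.9,.21,.24],[2.22,2.48,2.81])); print(al,R,r.x.round(2),(pl(r.x)-tgt).round(3) if r.cost>1e-6 else "ok")
E
```

```text
25 0.55 [-0.59  2.48  0.24] [-0.056  0.249  0.125]
25 0.6 [-0.59  2.48  0.24] [-0.106  0.248  0.127]
25 0.65 [-0.58  2.48  0.24] [-0.156  0.248  0.128]
25 0.7 [-0.11  2.06  0.24] [-0.03   0.276  0.187]
25 0.75 [0.22 1.75 0.24] [0.056 0.256 0.204]
25 0.8 [0.47 1.5  0.24] [0.111 0.222 0.2  ]
30 0.55 [-0.52  2.48  0.24] [-0.054  0.215  0.107]
30 0.6 [-0.52  2.48  0.24] [-0.104  0.215  0.107]
30 0.65 [-0.27  2.26  0.24] [-0.064  0.235  0.139]
30 0.7 [0.04 1.98 0.24] [0.009 0.232 0.164]
30 0.75 [0.28 1.75 0.24] [0.06  0.212 0.171]
30 0.8 [0.48 1.54 0.24] [0.094 0.183 0.166]
35 0.55 [-0.45  2.48  0.24] [-0.055  0.181  0.088]
35 0.6 [-0.35  2.39  0.24] [-0.07   0.19   0.099]
35 0.65 [-0.09  2.15  0.24] [-0.017  0.198  0.125]
35 0.7 [0.14 1.94 0.24] [0.026 0.188 0.137]
35 0.75 [0.33 1.75 0.24] [0.057 0.168 0.138]
35 0.8 [0.49 1.58 0.24] [0.077 0.144 0.131]
40 0.55 [-0.38  2.48  0.24] [-0.058  0.148  0.069]
40 0.6 [-0.17  2.29  0.24] [-0.027  0.16   0.09 ]
40 0.65 [0.03 2.1  0.24] [0.005 0.157 0.103]
40 0.7 [0.21 1.93 0.24] [0.031 0.145 0.108]
40 0.75 [0.37 1.77 0.24] [0.049 0.126 0.105]
40 0.8 [0.51 1.62 0.24] [0.059 0.106 0.097]
50 0.55 [-0.08  2.33  0.24] [-0.007  0.085  0.045]
50 0.6 [0.07 2.19 0.24] [0.006 0.082 0.05 ]
50 0.65 [0.2  2.05 0.24] [0.015 0.074 0.051]
50 0.7 [0.33 1.92 0.24] [0.021 0.061 0.047]
50 0.75 [0.44 1.8  0.24] [0.022 0.047 0.039]
50 0.8 [0.55 1.68 0.24] [0.019 0.031 0.029]
```

```bash
cat > kin.py <<'E'
import numpy as np
from scipy.spatial.transform import Rotation as R
from scipy.optimize import least_squares
p=np.load("kin.npy")
def fk(q,s4=1):
    a,h,L2,L3,e,d,off=p
    r1=R.from_euler('z',q[0]); r2=r1*R.from_euler('y',q[1]); r3=r2*R.from_euler('y',q[2])
    P=r1.apply([a,off,h])+r2.apply([0,0,L2])+r3.apply([e,0,L3])
    T=r3*R.from_euler('z',s4*q[3])*R.from_euler('y',q[4])*R.from_euler('z',q[5]+np.pi/2)
    return P+T.apply([0,0,d]),T
lo=np.array([-2.77,-.9,.21,-1.53,.24,-2.84]);hi=np.array([2.77,2.22,2.48,4.67,2.81,2.84])
def ik(P,T,q0,s4=1):
    f=lambda q:np.r_[fk(q,s4)[0]-P,(T.inv()*fk(q,s4)[1]).as_rotvec()*.3,(q-q0)*1e-5]
    r=least_squares(f,np.clip(q0,lo+1e-3,hi-1e-3),bounds=(lo,hi)); return r.x,np.abs(r.fun[:6]).max()
E
python3 - <<'E'
from kin import *
for q,P,zz in (([-0.177,.168,2.001,-.008,.99,-.342],[540.8,4.2,96.4],[-.0179,-.0032]),([.471,.244,1.805,-.01,1.057,.264],[502.8,366.7,147.5],[.0359,.0088]),([-.635,.273,1.736,.005,1.122,-.427],[569.1,-292.7,163.8],[.0112,-.0027])):
    for s in (1,-1):
        a,T=fk(q,s); print(s,(a*1000).round(1),P,T.as_matrix()[:2,2].round(4),zz)
q0=np.array([-.635,.273,1.736,.005,1.122,-.427])
# target: jaw yaw psi (tool y), tilt toward tool y direction by beta
for sgn in (1,-1):
  for (x,y) in ((.52,.30),(.6,.30),(.55,.2)):
    q=None
    yaw=np.radians(-12.7+90*sgn)
    for beta in (0,20,40,50,60,65):
        ydir=np.array([np.cos(yaw),np.sin(yaw),0])
        # tool down base: y=ydir,z=-Z,x=y×z
        Z=np.array([0,0,-1.]); X=np.cross(ydir,Z)
        T0=R.from_matrix(np.c_[X,ydir,Z])
        axis=np.cross([0,0,-1],ydir)
        T=R.from_rotvec(axis*np.radians(beta))*T0
        if q is None: q=np.array([np.arctan2(y,x)-.19,.3,1.9,0,.9,np.arctan2(y,x)-.19-yaw])
        q,e=ik(np.array([x,y,.1 if beta<50 else .05]),T,q); print(sgn,x,y,beta,q.round(2),round(e,4))
E
```

```text
1 [540.7   4.   96.4] [540.8, 4.2, 96.4] [-0.0183 -0.0035] [-0.0179, -0.0032]
-1 [541.2   7.1  96.4] [540.8, 4.2, 96.4] [-0.0159  0.0096] [-0.0179, -0.0032]
1 [502.7 366.7 147.3] [502.8, 366.7, 147.5] [0.0357 0.0084] [0.0359, 0.0088]
-1 [500.8 370.4 147.3] [502.8, 366.7, 147.5] [0.0278 0.0239] [0.0359, 0.0088]
1 [ 568.9 -292.7  164. ] [569.1, -292.7, 163.8] [ 0.0112 -0.0027] [0.0112, -0.0027]
-1 [ 567.7 -294.5  164. ] [569.1, -292.7, 163.8] [ 0.0059 -0.0099] [0.0112, -0.0027]
1 0.52 0.3 0 [ 0.35  0.27  1.86  0.    1.   -0.99] 0.0
1 0.52 0.3 20 [ 0.23  0.19  2.    0.43  0.84 -1.39] 0.0
1 0.52 0.3 40 [ 0.1   0.18  2.1   0.94  0.86 -1.89] 0.0
1 0.52 0.3 50 [ 0.04  0.32  2.14  1.24  0.9  -2.24] 0.0
1 0.52 0.3 60 [-0.01  0.38  2.16  1.41  1.03 -2.43] 0.0
1 0.52 0.3 65 [-0.03  0.41  2.16  1.48  1.1  -2.51] 0.0
1 0.6 0.3 0 [ 0.31  0.41  1.68  0.    1.05 -1.04] 0.0
1 0.6 0.3 20 [ 0.2   0.34  1.81  0.41  0.89 -1.4 ] 0.0
1 0.6 0.3 40 [ 0.09  0.33  1.92  0.91  0.89 -1.86] 0.0
1 0.6 0.3 50 [ 0.04  0.44  1.95  1.19  0.92 -2.17] 0.0
1 0.6 0.3 60 [-0.01  0.5   1.97  1.37  1.04 -2.35] 0.0
1 0.6 0.3 
[... 678 characters left out ...]
   0.84  1.42 -0.69  1.81  2.57] 0.0
-1 0.6 0.3 0 [0.31 0.41 1.68 0.   1.05 2.11] 0.0
-1 0.6 0.3 20 [ 0.41  0.54  1.54 -0.29  1.29  2.32] 0.0
-1 0.6 0.3 40 [ 0.49  0.69  1.39 -0.51  1.56  2.42] 0.0
-1 0.6 0.3 50 [ 0.52  0.83  1.32 -0.6   1.65  2.47] 0.0
-1 0.6 0.3 60 [ 0.54  0.91  1.26 -0.7   1.78  2.48] 0.0
-1 0.6 0.3 65 [ 0.55  0.95  1.23 -0.75  1.85  2.48] 0.0
-1 0.55 0.2 0 [0.18 0.24 1.9  0.   1.   1.97] 0.0
-1 0.55 0.2 20 [ 0.3   0.36  1.79 -0.32  1.19  2.24] 0.0
-1 0.55 0.2 40 [ 0.39  0.5   1.67 -0.56  1.44  2.4 ] 0.0
-1 0.55 0.2 50 [ 0.43  0.66  1.62 -0.66  1.51  2.49] 0.0
-1 0.55 0.2 60 [ 0.45  0.74  1.56 -0.74  1.64  2.52] 0.0
-1 0.55 0.2 65 [ 0.46  0.78  1.54 -0.79  1.71  2.53] 0.0
```

Request:
{"op": "move_arm", "data": {"linear": [[-0.0015, -0.003, -0.02], [-0.001, -0.002, -0.03], [0, 0, -0.025], [0, 0, -0.01], [0, 0, 0], [0, 0, 0]], "twist": [[0.15, 0.6, -0.6], [0, 0, 0], [0, 0, 0], [0, 0, 0], [0, 0, 0], [0, 0, 0]], "grip": 0.4}}

```text
time: 13.82
eef_pos: [0.5687, -0.288, 0.0791]
tcp_rot: [0.777, 0.63, 0.001, 0.001]
contact_force: [0.5, 0.4, -0.0]
opening: 0.4
```

```bash
python3 - <<'E'
from snap import *
st()
c=snap("side","6"); crop(c["img"],300,200,420,340,5,"pics/s6.png")
E
```

```text
t 13.82 p [ 568.7 -288.    79.1] yaw(tool y) -11.93 zax [ 3.9e-03 -5.0e-04 -1.0e+00] F [ 0.5  0.4 -0. ] op 0.4 q [-0.628  0.374  1.779  0.002  0.985 -0.421]
```

View pics/s6.png

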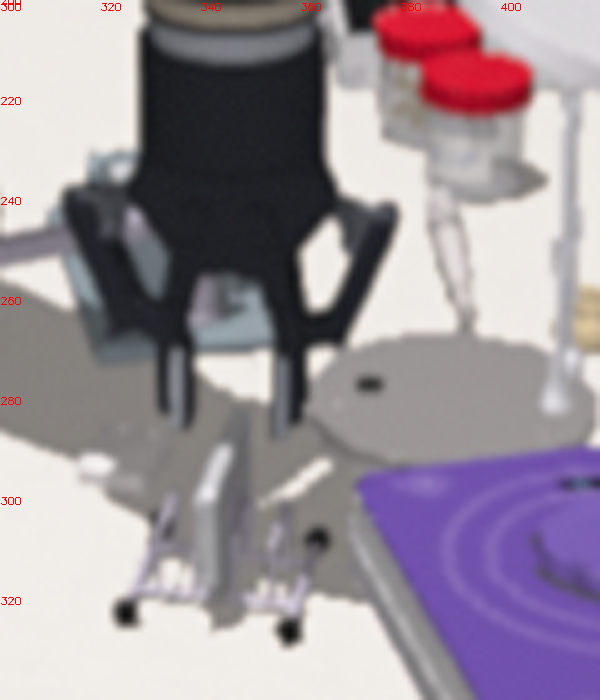

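Request:
{"op": "move_arm", "data": {"linear": [[-0.002, -0.007, -0.007], [0, -0.003, -0.007], [0, 0, -0.005], [0, 0, 0], [0, 0, 0]], "twist": [[0, 0.2, -0.9], [0, 0, 0], [0, 0, 0], [0, 0, 0], [0, 0, 0]]}}

```text
time: 14.28
eef_pos: [0.5698, -0.3005, 0.0645]
tcp_rot: [0.782, 0.623, 0.001, 0.005]
contact_force: [0.1, 0.3, 0.4]
opening: 0.4
```

```bash
python3 - <<'E'
from snap import *
st()
E
```

```text
t 14.28 p [ 569.8 -300.5   64.5] yaw(tool y) -12.86 zax [ 0.0083 -0.0066 -0.9999] F [0.1 0.3 0.4] op 0.4 q [-0.643  0.404  1.771 -0.     0.957 -0.418]
```

Request:
{"op": "move_arm", "data": {"linear": [[-0.004, 0.003, -0.005], [0, 0, -0.002], [0, 0, 0], [0, 0, 0]], "twist": [[0.35, 0.5, 0.1], [0, 0, 0], [0, 0, 0], [0, 0, 0]]}}

```text
time: 14.62
eef_pos: [0.5655, -0.2978, 0.0575]
tcp_rot: [0.781, 0.624, -0.0, -0.0]
contact_force: [-0.5, 0.4, -0.4]
opening: 0.399
```

```bash
python3 - <<'E'
from snap import *
st()
E
```

```text
t 14.62 p [ 565.5 -297.8   57.5] yaw(tool y) -12.79 zax [-6.e-04 -3.e-04 -1.e+00] F [-0.5  0.4 -0.4] op 0.399 q [-6.430e-01  4.090e-01  1.779e+00 -1.000e-03  9.540e-01 -4.190e-01]
```

Excellent. Grip the lid.

Request:
{"op": "move_arm", "data": {"linear": [[0, 0, 0], [0, 0, 0], [0, 0, 0], [0, 0, 0], [0, 0, 0]], "twist": [[0, 0, 0], [0, 0, 0], [0, 0, 0], [0, 0, 0], [0, 0, 0]], "grip": 0, "force": 50}}

```text
time: 15.03
eef_pos: [0.5652, -0.2976, 0.0577]
tcp_rot: [0.781, 0.624, -0.001, -0.0]
contact_force: [-0.3, -0.1, -0.6]
opening: 0.107
```

```bash
python3 - <<'E'
from snap import *
st()
E
```

```text
t 15.03 p [ 565.2 -297.6   57.7] yaw(tool y) -12.78 zax [-1.5e-03 -1.0e-04 -1.0e+00] F [-0.3 -0.1 -0.6] op 0.107 q [-6.430e-01  4.080e-01  1.779e+00 -1.000e-03  9.550e-01 -4.190e-01]
```

Request:
{"op": "move_arm", "data": {"linear": [[0, 0, 0.015], [0, 0, 0.035], [0, 0, 0.038], [0, 0, 0.038], [0, 0.015, 0.02], [0, 0.032, 0.004], [-0.001, 0.039, 0], [-0.001, 0.039, 0], [-0.001, 0.039, 0], [-0.001, 0.039, 0], [-0.001, 0.039, 0], [-0.001, 0.039, 0], [-0.001, 0.039, 0], [-0.001, 0.039, 0], [-0.001, 0.039, 0], [-0.001, 0.039, 0], [-0.001, 0.039, 0], [-0.001, 0.039, 0], [-0.001, 0.039, 0], [0, 0.03, 0]], "twist": [[0, 0, 0], [0, 0, 0], [0, 0, 0], [0, 0, 0], [0, 0, 3], [0, 0, 5], [0, 0, 6], [0, 0, 6], [0, 0, 6], [0, 0, 6], [0, 0, 6], [0, 0, 6], [0, 0, 6], [0, 0, 6], [0, 0, 6], [0, 0, 6], [0, 0, 6], [0, 0, 6], [0, 0, 4], [0, 0, 2]]}}

```text
time: 16.7
eef_pos: [0.5461, 0.3078, 0.2393]
tcp_rot: [0.114, 0.993, 0.009, 0.012]
contact_force: [0.1, -0.3, -0.7]
opening: 0.109
```

```bash
python3 - <<'E'
from snap import *
st()
c=snap("side","7"); crop(c["img"],260,80,400,220,5,"pics/s7.png")
st()
E
```

```text
t 16.7 p [546.1 307.8 239.3] yaw(tool y) 76.93 zax [ 0.0265  0.0152 -0.9995] F [ 0.1 -0.3 -0.7] op 0.109 q [ 0.349  0.166  1.719  0.006  1.226 -0.995]
t 16.75 p [545.6 312.3 239.7] yaw(tool y) 77.12 zax [ 0.0271  0.0199 -0.9994] F [-0.4  1.6 -0.2] op 0.111 q [ 0.355  0.168  1.716  0.01   1.225 -0.994]
```

View pics/s7.png

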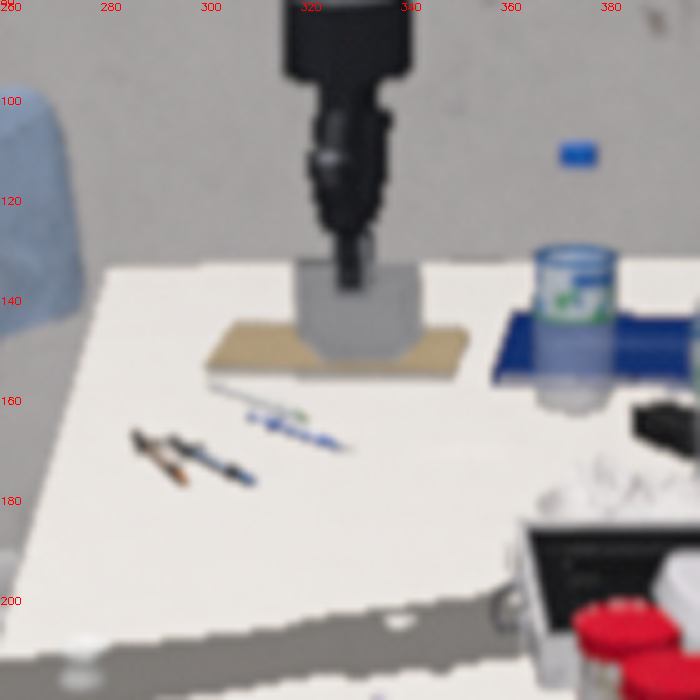

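Request:
{"op": "move_arm", "data": {"linear": [[0, 0, 0], [0, 0, -0.01], [0, 0, -0.015], [0, 0, -0.015], [0, 0, -0.015], [0, 0, -0.015], [0, 0, -0.015], [0, 0, -0.01], [0, 0, 0], [0, 0, 0]], "twist": [[5, -1.1, 0], [6.4, -1.5, 0], [6.4, -1.5, 0], [6.4, -1.5, 0], [6.4, -1.5, 0], [6.4, -1.5, 0], [6.4, -1.5, 0], [6.4, -1.5, 0], [3, -0.7, 0], [0, 0, 0]]}}

```text
time: 17.58
eef_pos: [0.5473, 0.3204, 0.1592]
tcp_rot: [0.098, 0.868, 0.48, 0.084]
contact_force: [-0.1, -0.8, -0.5]
opening: 0.111
```

```bash
cat >> snap.py <<'E'
def tilt():
    s=st(); from scipy.spatial.transform import Rotation as R
    M=R.from_quat(s["tcp_rot"]).as_matrix(); z=M[:,2]; y=M[:,1]; x=M[:,0]
    print("alpha",np.degrees(np.arcsin(-z[2])).round(2),"heading",np.degrees(np.arctan2(z[1],z[0])).round(2),"x-axis tilt deg",np.degrees(np.arcsin(x[2])).round(2))
E
python3 - <<'E'
from snap import *
tilt()
E
```

```text
t 17.58 p [547.3 320.4 159.2] yaw(tool y) 80.19 zax [ 0.2406  0.8166 -0.5246] F [-0.1 -0.8 -0.5] op 0.111 q [ 0.046  0.172  2.115  1.311  0.984 -2.173]
alpha 31.64 heading 73.58 x-axis tilt deg -2.96
```

Request:
{"op": "move_arm", "data": {"linear": [[0, 0, -0.02], [0, 0, -0.03], [0, 0, -0.03], [0, 0, -0.018], [0, 0, -0.008], [0, 0, 0], [0, 0, 0]], "twist": [[0.84, 2.84, 0], [0, 0, 0], [0, 0, 0], [0, 0, 0], [0, 0, 0], [0, 0, 0], [0, 0, 0]]}}

```text
time: 18.17
eef_pos: [0.5539, 0.3212, 0.0599]
tcp_rot: [0.105, 0.867, 0.482, 0.068]
contact_force: [0.6, 0.4, -0.4]
opening: 0.107
```

```bash
python3 - <<'E'
from snap import *
tilt()
c=snap("side","8"); crop(c["img"],260,120,400,240,5,"pics/s8.png")
E
```

```text
t 18.17 p [553.9 321.2  59.9] yaw(tool y) 77.32 zax [ 0.219   0.8214 -0.5266] F [ 0.6  0.4 -0.4] op 0.107 q [ 0.044  0.39   2.085  1.418  0.962 -2.361]
alpha 31.77 heading 75.07 x-axis tilt deg -1.01
```

View pics/s8.png

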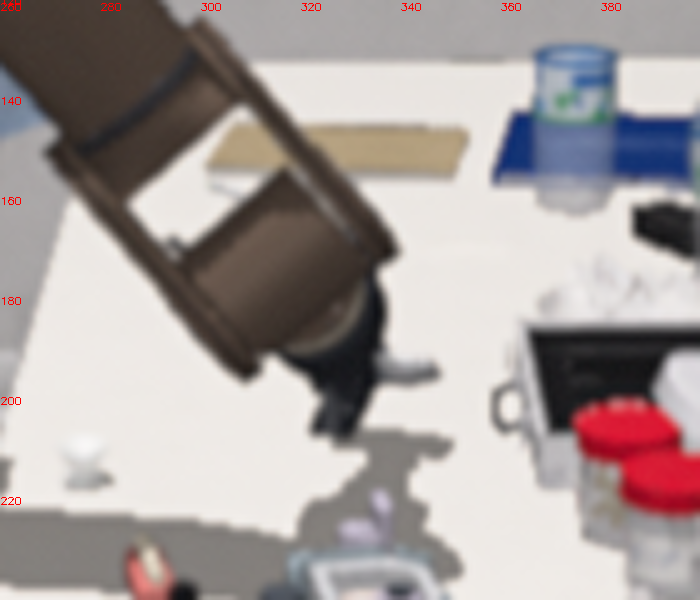

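Request:
{"op": "move_arm", "data": {"linear": [[0, 0, -0.01], [0, 0, -0.01], [0, 0, -0.006], [0, 0, -0.002], [0, 0, 0]], "twist": [[0.25, 0.97, 0], [0, 0, 0], [0, 0, 0], [0, 0, 0], [0, 0, 0]]}}

```text
time: 18.63
eef_pos: [0.5575, 0.3218, 0.0355]
tcp_rot: [0.106, 0.866, 0.484, 0.064]
contact_force: [-0.2, 0.4, -1.1]
opening: 0.109
```

```bash
python3 - <<'E'
from snap import *
tilt()
E
```

```text
t 18.63 p [557.5 321.8  35.5] yaw(tool y) 76.59 zax [ 0.2142  0.8243 -0.524 ] F [-0.2  0.4 -1.1] op 0.109 q [ 0.043  0.451  2.067  1.445  0.963 -2.405]
alpha 31.6 heading 75.43 x-axis tilt deg -0.52
```

Request:
{"op": "move_arm", "data": {"linear": [[0, 0, -0.004], [0, 0, -0.003], [0, 0, -0.001], [0, 0, 0]], "twist": [[0.1, 0.4, 0], [0, 0, 0], [0, 0, 0], [0, 0, 0]]}}

```text
time: 18.97
eef_pos: [0.5577, 0.3218, 0.0269]
tcp_rot: [0.108, 0.866, 0.484, 0.061]
contact_force: [0.7, -0.6, -0.8]
opening: 0.11
```

```bash
python3 - <<'E'
from snap import *
tilt()
E
```

```text
t 18.97 p [557.7 321.8  26.9] yaw(tool y) 75.81 zax [ 0.2104  0.8256 -0.5236] F [ 0.7 -0.6 -0.8] op 0.11 q [ 0.043  0.472  2.061  1.452  0.964 -2.414]
alpha 31.57 heading 75.7 x-axis tilt deg -0.05
```

Request:
{"op": "move_arm", "data": {"linear": [[0, 0, 0], [0, 0, 0], [0, 0, 0]], "twist": [[0, 0, 0], [0, 0, 0], [0, 0, 0]], "grip": 0.2}}

```text
time: 19.22
eef_pos: [0.558, 0.3219, 0.0273]
tcp_rot: [0.108, 0.866, 0.485, 0.061]
contact_force: [-0.2, 0.3, -0.9]
opening: 0.196
```

```bash
python3 - <<'E'
from snap import *
tilt()
c=snap("side","9"); crop(c["img"],300,160,380,240,8,"pics/s9.png")
E
```

```text
t 19.22 p [558.  321.9  27.3] yaw(tool y) 75.85 zax [ 0.2106  0.826  -0.5228] F [-0.2  0.3 -0.9] op 0.196 q [ 0.043  0.472  2.061  1.452  0.965 -2.414]
alpha 31.52 heading 75.7 x-axis tilt deg -0.07
```

View pics/s9.png

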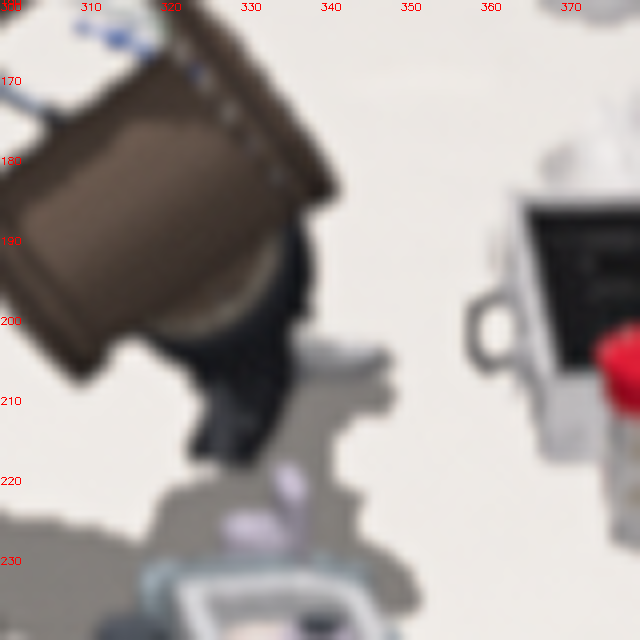

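Request:
{"op": "move_arm", "data": {"linear": [[-0.0021, -0.0083, 0.0052], [-0.0025, -0.0099, 0.006], [-0.0025, -0.0099, 0.006], [-0.0025, -0.0099, 0.006], [-0.0025, -0.0099, 0.006], [0, 0, 0.01], [0, 0, 0.01]], "twist": [[0, 0, 0], [0, 0, 0], [0, 0, 0], [0, 0, 0], [0, 0, 0], [0, 0, 0], [0, 0, 0]]}}

```text
time: 19.85
eef_pos: [0.5438, 0.2674, 0.0805]
tcp_rot: [0.109, 0.866, 0.485, 0.061]
contact_force: [0.4, 0.8, 0.4]
opening: 0.197
```

```bash
python3 - <<'E'
from snap import *
tilt()
c=snap("side","10"); crop(c["img"],300,160,380,240,8,"pics/s10.png")
c=snap("top","10"); crop(c["img"],130,200,250,300,6,"pics/t10.png")
E
```

```text
t 19.85 p [543.8 267.4  80.5] yaw(tool y) 75.64 zax [ 0.2112  0.8259 -0.5227] F [0.4 0.8 0.4] op 0.197 q [-0.067  0.318  2.133  1.322  1.045 -2.332]
alpha 31.52 heading 75.65 x-axis tilt deg 0.0
```

View pics/s10.png

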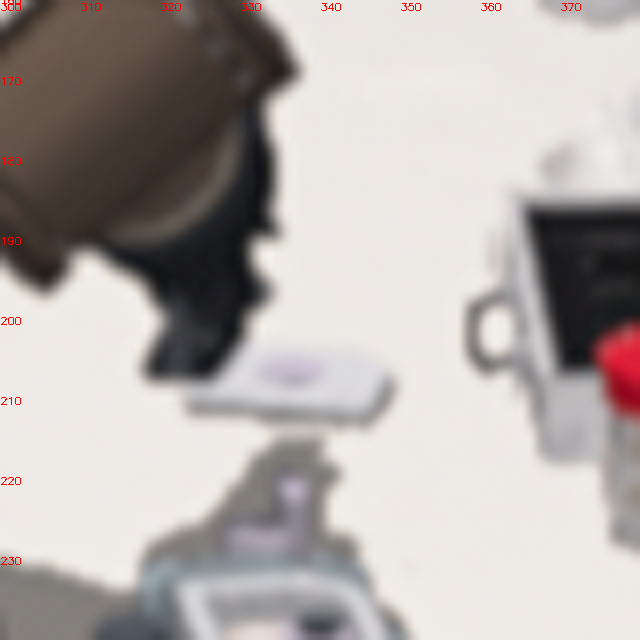

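View pics/t10.png

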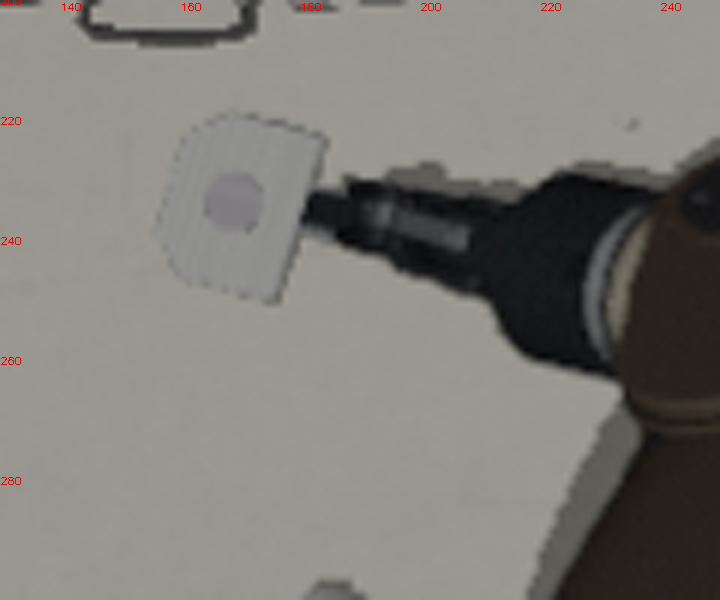

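```bash
python3 - <<'E'
from meas import *
t=load("top_10.npz")
im=t["img"].astype(int)
print(im[232,160],im[225,178],im[240,168],im[255,150],im[270,160])
hx,hy=.03,.038
full=[(-hx,hy,hx-.016,hy),(hx-.016,hy,hx,hy-.016),(hx,hy-.016,hx,-hy+.016),(-hx,-hy,-hx,hy),(hx,-hy+.016,hx-.016,-hy),(hx-.016,-hy,-hx,-hy)]
o=t["img"].copy()
# exclude gripper: dark pixels
for th in (-5,-3):
    d=t["img"].copy(); d[(im.sum(2)<270)]=(100,110,120)
    tt=dict(t); tt["img"]=d
    c,m=blob(tt,(150,212,190,256),th,close=3); W=onplane(t,c.reshape(-1,2),.011)[:,:2]
    r=cv2.minAreaRect((W*1000).astype(np.float32)); print(r)
    M=cv2.moments(c); 
    x,e=fitlines(W,full,r[0][0]/1000,r[0][1]/1000,np.radians(76),.004); print((x[:2]*1000).round(1),np.degrees(x[2]).round(2),e)
o[m>0]=(0,0,255); crop(o,145,205,195,260,8,"pics/m10.png")
E
```

```text
[140 143 142] [139 142 141] [141 144 143] [143 152 153] [142 150 152]
((563.2678833007812, 330.6978759765625), (62.727264404296875, 74.50631713867188), 74.99813079833984)
[563.5 331.9] 75.52 [(np.int64(14), np.float64(-2.02)), (np.int64(6), np.float64(-1.26)), (np.int64(14), np.float64(-0.95)), (np.int64(25), np.float64(-1.34)), (np.int64(6), np.float64(-1.54)), (np.int64(13), np.float64(-2.08))]
((563.2998046875, 330.75250244140625), (57.591766357421875, 70.29698181152344), 74.58381652832031)
[566.  327.3] 74.63 [(np.int64(12), np.float64(-0.59)), (np.int64(5), np.float64(1.13)), (np.int64(14), np.float64(-0.26)), (np.int64(1), np.float64(-3.81)), (np.int64(3), np.float64(-2.91)), (np.int64(0), None)]
```

View pics/m10.png

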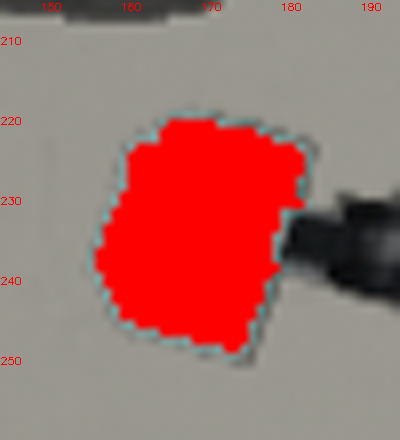

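Request:
{"op": "move_arm", "data": {"linear": [[0, 0, 0.015], [0, 0, 0.02], [0.002, 0.007, 0.01], [0.002, 0.008, 0], [0.002, 0.008, 0], [0.002, 0.008, 0], [0.002, 0.008, 0], [0.002, 0.008, 0], [0.002, 0.008, 0], [0.002, 0.006, 0], [0, 0, 0]], "twist": [[-5, 1.3, 0], [-6.8, 1.7, 0], [-6.8, 1.7, 0], [-6.8, 1.7, 0], [-6.8, 1.7, 0], [-6.8, 1.7, 0], [-6.8, 1.7, 0], [-6.4, 1.6, 0], [-3, 0.7, 0], [0, 0, 0], [0, 0, 0]], "grip": 1}}

```text
time: 20.87
eef_pos: [0.5612, 0.3283, 0.1299]
tcp_rot: [0.128, 0.992, 0.001, 0.015]
contact_force: [0.2, -1.2, 0.2]
opening: 1.003
```

```bash
python3 - <<'E'
from snap import *
st()
t=load("top_10.npz"); print(onplane(t,[(167.2,233.6)],.011)*1000)
c=snap("side","11"); crop(c["img"],300,120,380,230,6,"pics/s11.png")
E
```

```text
t 20.87 p [561.2 328.3 129.9] yaw(tool y) 75.31 zax [ 0.0293 -0.0015 -0.9996] F [ 0.2 -1.2  0.2] op 1.003 q [ 0.378  0.325  1.738 -0.014  1.051 -0.929]
[[562.03699433 336.56199277  11.        ]]
```

View pics/s11.png

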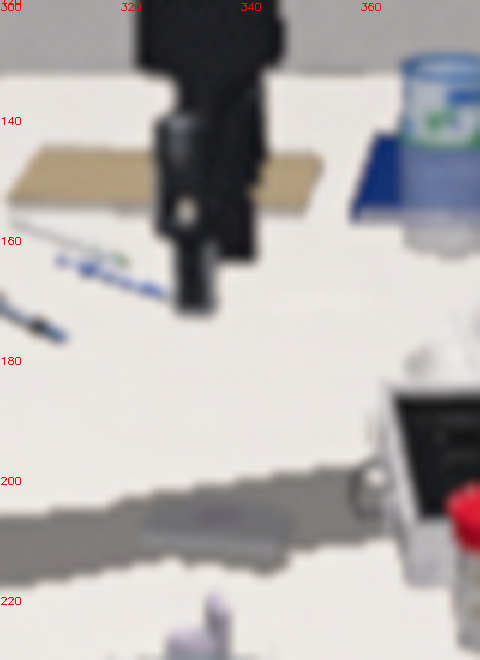

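```bash
python3 - <<'E'
from snap import *
for f,pts,P in (("side_4.npz",[(321,226.5),(349.4,224.5)],(.5509,.0045,.0803)),("side_2.npz",[(322.4,225),(350,220)],(.5521,.0017,.095)),("side_6.npz",[(336.5,286),(356.5,287)],(.5687,-.288,.0791))):
    c=load(f); o,r=rays(c,pts)
    for ri in r:
        for dy in (-.011,0):  # near face of pad
            p=o+ri*((P[1]+dy-o[1])/ri[1]); print(f,dy,(p*1000).round(1),"tip rel TCP",((P[2]-p[2])*1000).round(1))
E
```

```text
side_4.npz -0.011 [516.1  -6.5  86.4] tip rel TCP -6.1
side_4.npz 0 [516.    4.5  81.8] tip rel TCP -1.5
side_4.npz -0.011 [587.1  -6.5  90.9] tip rel TCP -10.6
side_4.npz 0 [587.6   4.5  86.3] tip rel TCP -6.0
side_2.npz -0.011 [519.7  -9.3  91.5] tip rel TCP 3.5
side_2.npz 0 [519.6   1.7  87. ] tip rel TCP 8.0
side_2.npz -0.011 [588.4  -9.3 104.1] tip rel TCP -9.1
side_2.npz 0 [588.9   1.7  99.6] tip rel TCP -4.6
side_6.npz -0.011 [ 548.4 -299.    77. ] tip rel TCP 2.1
side_6.npz 0 [ 548.7 -288.    71. ] tip rel TCP 8.1
side_6.npz -0.011 [ 589.2 -299.    74.1] tip rel TCP 5.0
side_6.npz 0 [ 589.9 -288.    68. ] tip rel TCP 11.1
```

Request:
{"op": "move_arm", "data": {"linear": [[0.001, 0.002, -0.025], [0.001, 0.002, -0.035], [0, 0, -0.025], [0, 0, -0.01], [0, 0, 0], [0, 0, 0]], "twist": [[0, 1.7, 0.2], [0, 0, 0], [0, 0, 0], [0, 0, 0], [0, 0, 0], [0, 0, 0]]}}

```text
time: 21.42
eef_pos: [0.5619, 0.3249, 0.0318]
tcp_rot: [0.13, 0.992, 0.001, -0.002]
contact_force: [-0.3, -0.3, 0.6]
opening: 1.002
```

```bash
python3 - <<'E'
from snap import *
st()
E
```

```text
t 21.42 p [561.9 324.9  31.8] yaw(tool y) 75.09 zax [-0.0036  0.003  -1.    ] F [-0.3 -0.3  0.6] op 1.002 q [ 0.367  0.465  1.757  0.005  0.922 -0.947]
```

Request:
{"op": "move_arm", "data": {"linear": [[0.0012, 0.007, -0.01], [0, 0, -0.008], [0, 0, -0.004], [0, 0, 0], [0, 0, 0]], "twist": [[-0.15, -0.2, 0.3], [0, 0, 0], [0, 0, 0], [0, 0, 0], [0, 0, 0]]}}

```text
time: 21.83
eef_pos: [0.5662, 0.3326, 0.0129]
tcp_rot: [0.128, 0.992, 0.002, 0.003]
contact_force: [-0.3, -0.1, -1.1]
opening: 1.0
```

```bash
python3 - <<'E'
from snap import *
st()
E
```

```text
t 21.83 p [566.2 332.6  12.9] yaw(tool y) 75.33 zax [ 0.0073  0.0036 -1.    ] F [-0.3 -0.1 -1.1] op 1.0 q [ 3.770e-01  5.020e-01  1.745e+00  1.000e-03  8.860e-01 -9.390e-01]
```

Request:
{"op": "move_arm", "data": {"linear": [[-0.0025, -0.0005, -0.005], [0, 0, -0.003], [0, 0, -0.001], [0, 0, 0]], "twist": [[-0.2, 0.4, 0.2], [0, 0, 0], [0, 0, 0], [0, 0, 0]]}}

```text
time: 22.17
eef_pos: [0.5645, 0.3329, 0.0049]
tcp_rot: [0.125, 0.992, 0.001, 0.001]
contact_force: [0.6, 0.0, -0.1]
opening: 1.0
```

```bash
python3 - <<'E'
from snap import *
st()
E
```

```text
t 22.17 p [564.5 332.9   4.9] yaw(tool y) 75.59 zax [ 0.0025  0.001  -1.    ] F [ 0.6  0.  -0.1] op 1.0 q [ 0.378  0.514  1.745 -0.     0.879 -0.941]
```

Request:
{"op": "move_arm", "data": {"linear": [[0, 0, 0], [0, 0, 0], [0, 0, 0], [0, 0, 0], [0, 0, 0]], "twist": [[0, 0, 0], [0, 0, 0], [0, 0, 0], [0, 0, 0], [0, 0, 0]], "grip": 0, "force": 40}}

```text
time: 22.58
eef_pos: [0.5649, 0.3331, 0.0056]
tcp_rot: [0.125, 0.992, 0.001, 0.002]
contact_force: [0.7, 0.3, -1.0]
opening: 0.686
```

Request:
{"op": "move_arm", "data": {"linear": [[0, 0, 0.01], [0, 0, 0.02], [0, 0, 0.01], [0, 0, 0]], "twist": [[0, 0, 0], [0, 0, 0], [0, 0, 0], [0, 0, 0]]}}

```text
time: 22.92
eef_pos: [0.563, 0.3323, 0.0459]
tcp_rot: [0.125, 0.992, -0.0, -0.0]
contact_force: [-0.4, -0.8, -1.2]
opening: 0.689
```

```bash
python3 - <<'E'
from snap import *
st()
c=snap("side","12"); crop(c["img"],290,150,380,230,8,"pics/s12.png")
E
```

```text
t 22.92 p [563.  332.3  45.9] yaw(tool y) 75.59 zax [-1.e-03 -4.e-04 -1.e+00] F [-0.4 -0.8 -1.2] op 0.689 q [ 0.378  0.453  1.743 -0.     0.947 -0.941]
```

View pics/s12.png

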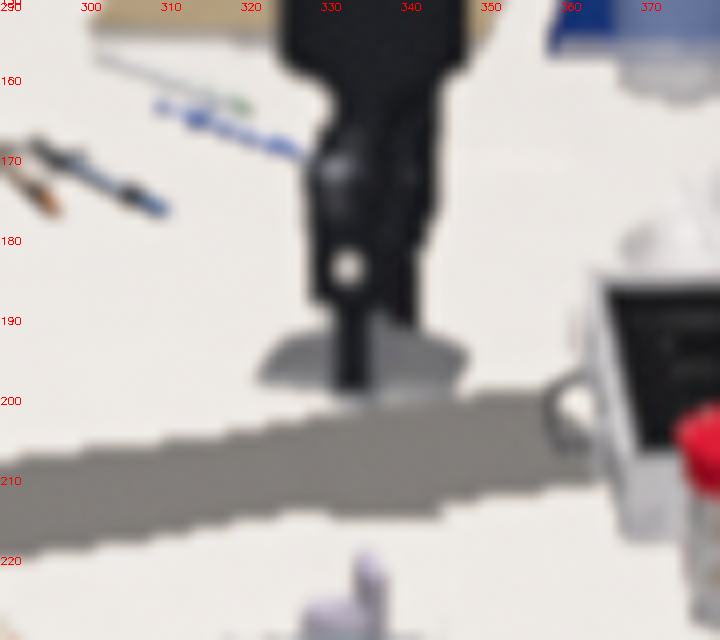

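Request:
{"op": "move_arm", "data": {"linear": [[0, -0.005, 0.025], [0, -0.015, 0.03], [-0.001, -0.03, 0.01], [-0.001, -0.035, 0], [-0.001, -0.035, 0], [-0.001, -0.035, 0], [-0.001, -0.035, 0], [-0.001, -0.035, 0], [-0.001, -0.035, 0], [-0.001, -0.035, 0], [-0.001, -0.022, 0], [-0.001, -0.008, 0], [0, -0.002, 0], [0, 0, 0]], "twist": [[0, 0, -3], [0, 0, -6], [0, 0, -6.5], [0, 0, -6.5], [0, 0, -6.5], [0, 0, -6.5], [0, 0, -6.5], [0, 0, -6.5], [0, 0, -6.5], [0, 0, -6], [0, 0, -4], [0, 0, -1], [0, 0, 0], [0, 0, 0]]}}

```text
time: 24.13
eef_pos: [0.5457, -0.0079, 0.107]
tcp_rot: [0.662, 0.749, 0.001, -0.002]
contact_force: [0.3, -0.2, -1.1]
opening: 0.686
```

```bash
python3 - <<'E'
from snap import *
st()
E
```

```text
t 24.13 p [545.7  -7.9 107. ] yaw(tool y) 7.08 zax [-0.0019  0.0044 -1.    ] F [ 0.3 -0.2 -1.1] op 0.686 q [-0.202  0.155  1.993  0.005  0.996 -0.328]
```

Request:
{"op": "move_arm", "data": {"linear": [[0.007, 0.0055, -0.01], [0, 0, -0.01], [0, 0, -0.003], [0, 0, 0]], "twist": [[-0.25, -0.1, 2.1], [0, 0, 0], [0, 0, 0], [0, 0, 0]]}}

```text
time: 24.47
eef_pos: [0.5525, 0.0017, 0.0823]
tcp_rot: [0.645, 0.764, 0.0, -0.001]
contact_force: [0.2, -0.3, -1.0]
opening: 0.69
```

```bash
python3 - <<'E'
from snap import *
st()
c=snap("side","13"); crop(c["img"],260,150,400,260,5,"pics/s13.png")
E
```

```text
t 24.47 p [552.5   1.7  82.3] yaw(tool y) 9.61 zax [-0.001   0.0013 -1.    ] F [ 0.2 -0.3 -1. ] op 0.69 q [-1.810e-01  2.050e-01  1.988e+00  1.000e-03  9.500e-01 -3.490e-01]
```

View pics/s13.png

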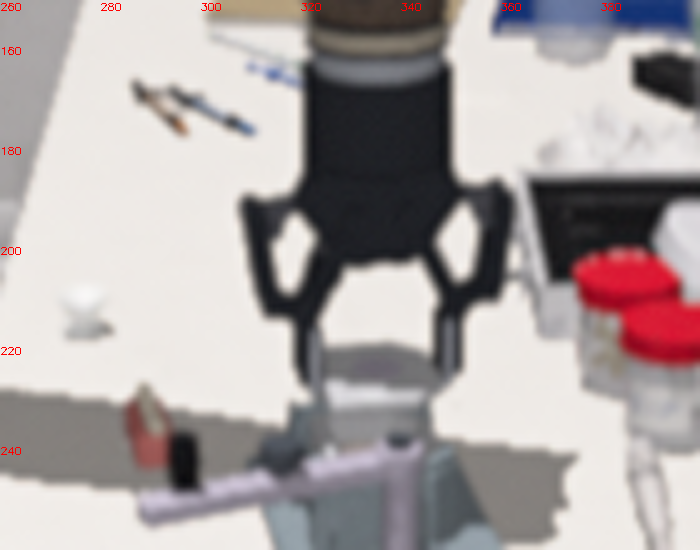

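Request:
{"op": "move_arm", "data": {"linear": [[0.0003, -0.0035, -0.005], [0, 0, -0.005], [0, 0, -0.002], [0, 0, 0]], "twist": [[0, 0, -0.3], [0, 0, 0], [0, 0, 0], [0, 0, 0]]}}

```text
time: 24.85
eef_pos: [0.5526, -0.0009, 0.0697]
tcp_rot: [0.647, 0.763, 0.0, -0.001]
contact_force: [-0.0, -0.5, -1.4]
opening: 0.684
```

```bash
python3 - <<'E'
from snap import *
st()
E
```

```text
t 24.85 p [552.6  -0.9  69.7] yaw(tool y) 9.38 zax [-9.0e-04  1.4e-03 -1.0e+00] F [-0.  -0.5 -1.4] op 0.684 q [-1.860e-01  2.250e-01  1.992e+00  1.000e-03  9.260e-01 -3.500e-01]
```

Request:
{"op": "move_arm", "data": {"linear": [[0.0002, -0.0006, -0.004], [0, 0, -0.004], [0, 0, -0.002], [0, 0, 0]], "twist": [[-0.1, 0, -0.1], [0, 0, 0], [0, 0, 0], [0, 0, 0]]}}

```text
time: 25.18
eef_pos: [0.553, -0.0019, 0.059]
tcp_rot: [0.648, 0.762, -0.0, 0.0]
contact_force: [0.1, 0.5, -0.7]
opening: 0.687
```

```bash
python3 - <<'E'
from snap import *
st()
E
```

```text
t 25.18 p [553.   -1.9  59. ] yaw(tool y) 9.23 zax [-3.e-04 -6.e-04 -1.e+00] F [ 0.1  0.5 -0.7] op 0.687 q [-1.870e-01  2.430e-01  1.994e+00 -1.000e-03  9.050e-01 -3.470e-01]
```

Request:
{"op": "move_arm", "data": {"linear": [[0, 0.0003, -0.003], [0, 0, -0.002], [0, 0, -0.0015], [0, 0, 0]], "twist": [[0, 0, 0], [0, 0, 0], [0, 0, 0], [0, 0, 0]]}}

```text
time: 25.52
eef_pos: [0.5538, -0.0018, 0.0556]
tcp_rot: [0.648, 0.762, -0.001, -0.001]
contact_force: [0.2, 0.2, -0.9]
opening: 0.689
```

```bash
python3 - <<'E'
from snap import *
st()
E
```

```text
t 25.52 p [553.8  -1.8  55.6] yaw(tool y) 9.23 zax [-2.5e-03 -6.0e-04 -1.0e+00] F [ 0.2  0.2 -0.9] op 0.689 q [-1.860e-01  2.510e-01  1.992e+00 -1.000e-03  9.010e-01 -3.460e-01]
```

Request:
{"op": "move_arm", "data": {"linear": [[-0.0006, 0.0004, -0.002], [0, 0, -0.0015], [0, 0, -0.001]], "twist": [[0, -0.1, 0], [0, 0, 0], [0, 0, 0]]}}

```text
time: 25.77
eef_pos: [0.5542, -0.0018, 0.0552]
tcp_rot: [0.648, 0.762, -0.001, -0.0]
contact_force: [-2.3, 0.1, 4.1]
opening: 0.688
```

```bash
python3 - <<'E'
from snap import *
st()
E
```

```text
t 25.77 p [554.2  -1.8  55.2] yaw(tool y) 9.29 zax [-0.0015 -0.0017 -1.    ] F [-2.3  0.1  4.1] op 0.688 q [-0.185  0.252  1.992 -0.002  0.899 -0.346]
```

Request:
{"op": "move_arm", "data": {"linear": [[-0.0015, 0.0005, -0.002], [-0.0005, 0, -0.002]], "twist": [[0, 0, 0], [0, 0, 0]]}}

```text
time: 25.93
eef_pos: [0.5542, -0.0018, 0.055]
tcp_rot: [0.647, 0.762, -0.001, 0.001]
contact_force: [-5.2, 1.0, 11.8]
opening: 0.683
```

```bash
python3 - <<'E'
from snap import *
st()
E
```

```text
t 25.93 p [554.2  -1.8  55. ] yaw(tool y) 9.33 zax [ 0.0012 -0.003  -1.    ] F [-5.2  1.  11.8] op 0.683 q [-0.185  0.251  1.993 -0.004  0.896 -0.346]
```

Request:
{"op": "move_arm", "data": {"linear": [[0, 0, 0.003], [-0.0015, 0.0005, 0], [0, 0, 0]], "twist": [[0.15, 0, 0], [0, 0, 0], [0, 0, 0]]}}

```text
time: 26.18
eef_pos: [0.5533, -0.0013, 0.0586]
tcp_rot: [0.647, 0.762, 0.001, 0.002]
contact_force: [0.5, -0.7, -1.3]
opening: 0.687
```

```bash
python3 - <<'E'
from snap import *
st()
E
```

```text
t 26.18 p [553.3  -1.3  58.6] yaw(tool y) 9.33 zax [ 3.7e-03 -6.0e-04 -1.0e+00] F [ 0.5 -0.7 -1.3] op 0.687 q [-0.186  0.242  1.996  0.     0.9   -0.349]
```

Request:
{"op": "move_arm", "data": {"linear": [[-0.0012, 0.0003, -0.001], [-0.0008, 0, -0.003], [-0.0006, 0, -0.002], [-0.0005, 0, -0.001]], "twist": [[0, 0.2, 0], [0, 0, 0], [0, 0, 0], [0, 0, 0]]}}

```text
time: 26.52
eef_pos: [0.552, -0.001, 0.0551]
tcp_rot: [0.647, 0.762, 0.001, 0.001]
contact_force: [-3.0, 1.2, 5.6]
opening: 0.686
```

```bash
python3 - <<'E'
from snap import *
st()
E
```

```text
t 26.52 p [552.   -1.   55.1] yaw(tool y) 9.36 zax [ 3.2e-03 -6.0e-04 -1.0e+00] F [-3.   1.2  5.6] op 0.686 q [-0.186  0.246  2.     0.     0.893 -0.349]
```

Request:
{"op": "move_arm", "data": {"linear": [[0, 0, 0], [0, 0, 0], [0, 0, 0], [0, 0, 0.02], [0, 0, 0.035], [0, 0.01, 0.035], [0, 0.035, 0.01], [0, 0.038, 0], [-0.01, 0.038, 0], [-0.01, 0.038, 0], [-0.01, 0.02, 0], [0, 0, 0]], "twist": [[0, 0, 0], [0, 0, 0], [0, 0, 0], [0, 0, 0], [0, 0, 0], [0, 0, 0], [0, 0, 0], [0, 0, 0], [0, 0, 0], [0, 0, 0], [0, 0, 0], [0, 0, 0]], "grip": 1}}

```text
time: 27.52
eef_pos: [0.5185, 0.1835, 0.1553]
tcp_rot: [0.65, 0.76, 0.001, -0.001]
contact_force: [-0.4, -0.4, -0.1]
opening: 1.001
```

```bash
python3 - <<'E'
from snap import *
st()
c=snap("side","14"); crop(c["img"],280,180,370,270,7,"pics/s14.png")
c=snap("top","14"); crop(c["img"],250,200,350,290,6,"pics/t14.png")
E
```

```text
t 27.52 p [518.5 183.5 155.3] yaw(tool y) 8.89 zax [ 3.0e-04  2.7e-03 -1.0e+00] F [-0.4 -0.4 -0.1] op 1.001 q [ 0.154  0.098  1.957  0.003  1.086 -0.002]
```

View pics/s14.png

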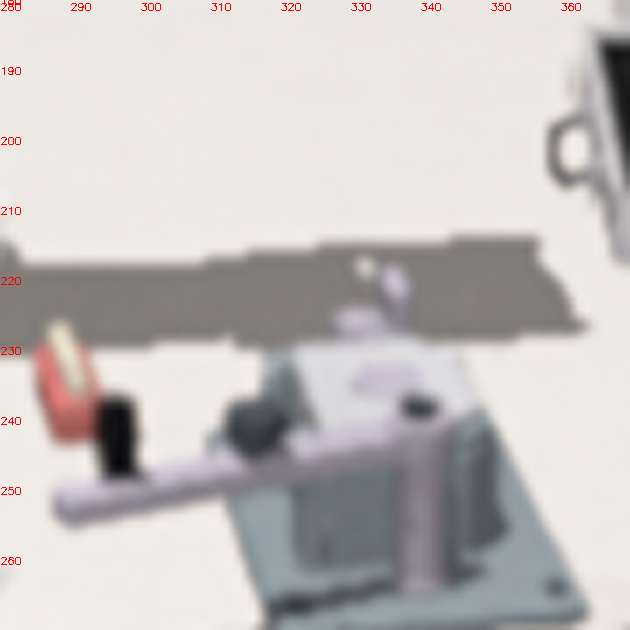

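View pics/t14.png

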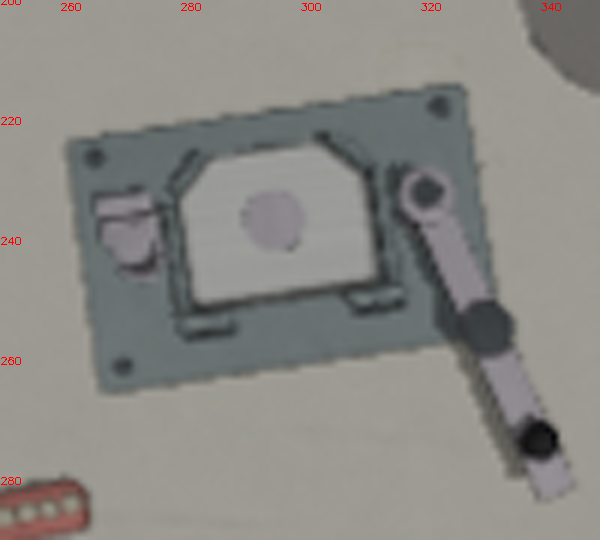

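```bash
python3 - <<'E'
from snap import *
for n in ("top_14","side_14"):
    t=load(n+".npz"); P=cloud(t); Q=P.reshape(-1,3)
    c,s=np.cos(.1616),np.sin(.1616); L=(Q[:,:2]-[.5526,-.0006])@np.array([[c,-s],[s,c]])
    lid=(abs(L[:,0])<.022)&(abs(L[:,1])<.03)&(Q[:,2]>.04)&(Q[:,2]<.085)
    pl=(abs(L[:,0])<.05)&(L[:,1]>.07)&(L[:,1]<.085)&(abs(Q[:,2])<.03)
    A=np.c_[L[lid],np.ones(lid.sum())]; k=np.linalg.lstsq(A,Q[lid,2],rcond=None)[0]
    print(n,"lid",np.median(Q[lid,2]),lid.sum(),Q[lid,2].std(),"slope",k[:2].round(3),"plate",np.median(Q[pl,2]),pl.sum())
E
```

```text
top_14 lid 0.0602710508546066 414 0.0024628563805991605 slope [0.002 0.043] plate 0.010418586328786894 190
side_14 lid 0.062403498102028054 148 0.001385901393866954 slope [-0.003  0.031] plate nan 0
  return _methods._mean(a, axis=axis, dtype=dtype,
  ret = ret.dtype.type(ret / rcount)
```

```bash
python3 - <<'E'
from snap import *
def ana(n,sel,cx=.5526,cy=-.0006,yaw=.1616):
    t=load(n+".npz"); P=cloud(t); Q=P.reshape(-1,3)
    c,s=np.cos(yaw),np.sin(yaw); L=(Q[:,:2]-[cx,cy])@np.array([[c,-s],[s,c]])
    m=sel(L,Q[:,2]); A=np.c_[L[m],np.ones(m.sum())]; k=np.linalg.lstsq(A,Q[m,2],rcond=None)[0]
    r=Q[m,2]-A@k
    C=np.linalg.inv(A.T@A)*r.var(); print(n,m.sum(),"z",np.median(Q[m,2]).round(4),"slope",k[:2].round(3),"+-",np.sqrt(np.diag(C))[:2].round(3))
lid=lambda L,z:(abs(L[:,0])<.024)&(abs(L[:,1])<.032)&(z>.04)&(z<.085)
ana("top_14",lid); ana("side_14",lid)
ring=lambda L,z:(abs(L[:,0])<.03)&(abs(L[:,1])<.038)&~((abs(L[:,0])<.02)&(abs(L[:,1])<.028))&(z>.04)&(z<.07)
ana("top_5",ring)
low=lambda L,z:(abs(L[:,0])<.03)&(abs(L[:,1])<.038)&(z>.02)&(z<.05)
ana("top_3",low)
plate=lambda L,z:(abs(L[:,0])<.055)&(abs(L[:,1])<.087)&(z>.0)&(z<.02)
ana("top_14",plate)
ana("top_10",lambda L,z:(abs(L[:,0])<.024)&(abs(L[:,1])<.032)&(z>.0)&(z<.03),.5634,.3318,np.radians(75.5))
E
```

```text
top_14 482 z 0.0602 slope [0.001 0.042] +- [0.008 0.006]
side_14 174 z 0.0624 slope [-0.013  0.036] +- [0.007 0.006]
top_5 323 z 0.0522 slope [ 0.029 -0.007] +- [0.009 0.008]
top_3 664 z 0.0368 slope [0.053 0.001] +- [0.01  0.008]
top_14 1480 z 0.0104 slope [0.005 0.   ] +- [0.002 0.001]
top_10 450 z 0.0116 slope [ 0.002 -0.003] +- [0.009 0.007]
```

Request:
{"op": "move_arm", "data": {"linear": [[0.005, -0.015, 0], [0.006, -0.034, -0.01], [0.006, -0.036, -0.015], [0.006, -0.036, -0.015], [0.005, -0.024, -0.015], [0.002, -0.01, -0.005], [0, 0, 0], [0, 0, 0]], "twist": [[0, 0, 0.3], [0, 0, 0], [0, 0, 0], [0, 0, 0], [0, 0, 0], [0, 0, 0], [0, 0, 0], [0, 0, 0]], "grip": 0}}

```text
time: 28.28
eef_pos: [0.5531, 0.0097, 0.0928]
tcp_rot: [0.652, 0.758, 0.001, 0.002]
contact_force: [1.3, -0.1, -0.9]
opening: 0.002
```

```bash
python3 - <<'E'
from snap import *
st()
E
```

```text
t 28.28 p [553.1   9.7  92.8] yaw(tool y) 8.62 zax [ 5.1e-03 -5.0e-04 -1.0e+00] F [ 1.3 -0.1 -0.9] op 0.002 q [-0.166  0.188  1.986  0.     0.963 -0.317]
```

Request:
{"op": "move_arm", "data": {"linear": [[-0.004, 0.012, -0.006], [0, 0.002, -0.006], [0, 0, -0.005], [0, 0, 0]], "twist": [[0, 0.3, 0.6], [0, 0, 0], [0, 0, 0], [0, 0, 0]]}}

```text
time: 28.62
eef_pos: [0.5493, 0.0279, 0.0763]
tcp_rot: [0.647, 0.763, 0.001, 0.001]
contact_force: [-0.5, 0.7, 0.3]
opening: 0.0
```

```bash
python3 - <<'E'
from snap import *
st()
E
```

```text
t 28.62 p [549.3  27.9  76.3] yaw(tool y) 9.43 zax [ 2.3e-03  1.0e-04 -1.0e+00] F [-0.5  0.7  0.3] op 0.0 q [-1.340e-01  2.080e-01  1.998e+00  1.000e-03  9.340e-01 -2.990e-01]
```

Now press gently down.

Request:
{"op": "move_arm", "data": {"linear": [[0, -0.003, -0.003], [0, 0, -0.003], [0, 0, -0.002], [0, 0, -0.002]], "twist": [[0, 0.1, 0], [0, 0, 0], [0, 0, 0], [0, 0, 0]]}}

```text
time: 28.95
eef_pos: [0.5499, 0.0275, 0.0668]
tcp_rot: [0.645, 0.764, 0.001, 0.001]
contact_force: [-1.1, 1.1, 11.0]
opening: -0.005
```

```bash
python3 - <<'E'
from snap import *
st()
E
```

```text
t 28.95 p [549.9  27.5  66.8] yaw(tool y) 9.72 zax [ 0.0027  0.     -1.    ] F [-1.1  1.1 11. ] op -0.005 q [-0.134  0.224  2.     0.     0.915 -0.304]
```

Request:
{"op": "move_arm", "data": {"linear": [[0, 0, 0.012], [0.002, -0.02, 0.002], [0.002, -0.02, 0], [0.001, -0.008, 0], [0, 0, -0.004], [0, 0, -0.003], [0, 0, 0]], "twist": [[0, 0.1, -0.3], [0, 0, 0], [0, 0, 0], [0, 0, 0], [0, 0, 0], [0, 0, 0], [0, 0, 0]]}}

```text
time: 29.53
eef_pos: [0.5562, -0.0217, 0.0776]
tcp_rot: [0.647, 0.762, 0.001, 0.002]
contact_force: [-0.1, -0.1, -0.4]
opening: -0.002
```

```bash
python3 - <<'E'
from snap import *
st()
E
```

```text
t 29.53 p [556.2 -21.7  77.6] yaw(tool y) 9.34 zax [ 3.7e-03 -3.0e-04 -1.0e+00] F [-0.1 -0.1 -0.4] op -0.002 q [-2.210e-01  2.180e-01  1.982e+00  1.000e-03  9.370e-01 -3.850e-01]
```

Request:
{"op": "move_arm", "data": {"linear": [[0, 0, -0.004], [0, 0, -0.003], [0, 0, -0.003], [0, 0, -0.002]], "twist": [[0, 0.15, 0], [0, 0, 0], [0, 0, 0], [0, 0, 0]]}}

```text
time: 29.87
eef_pos: [0.5563, -0.0202, 0.0667]
tcp_rot: [0.646, 0.763, -0.001, -0.0]
contact_force: [-8.6, -1.7, 23.0]
opening: -0.0
```

```bash
python3 - <<'E'
from snap import *
st()
E
```

```text
t 29.87 p [556.3 -20.2  66.7] yaw(tool y) 9.52 zax [-0.001  -0.0011 -1.    ] F [-8.6 -1.7 23. ] op -0.0 q [-0.218  0.238  1.983 -0.002  0.922 -0.383]
```

Request:
{"op": "move_arm", "data": {"linear": [[0, 0, 0.02], [0, 0, 0.035], [-0.01, -0.009, 0.015], [-0.022, -0.02, 0], [-0.024, -0.022, 0], [-0.022, -0.02, 0], [-0.012, -0.011, 0], [-0.005, -0.005, 0], [0, 0, 0], [0, 0, 0]], "twist": [[0, 0, 0], [0, 0, 0], [0, 0, 0], [0, 0, 0], [0, 0, 0], [0, 0, 0], [0, 0, 0], [0, 0, 0], [0, 0, 0], [0, 0, 0]], "grip": 0.5}}

```text
time: 30.7
eef_pos: [0.4575, -0.1057, 0.1382]
tcp_rot: [0.643, 0.766, -0.001, -0.0]
contact_force: [1.0, 1.1, 0.6]
opening: 0.501
```

```bash
python3 - <<'E'
from snap import *
st()
c=snap("side","15"); crop(c["img"],250,140,390,270,5,"pics/s15.png")
E
```

```text
t 30.7 p [ 457.5 -105.7  138.2] yaw(tool y) 9.96 zax [-0.0022 -0.001  -1.    ] F [1.  1.1 0.6] op 0.501 q [-4.430e-01 -6.100e-02  2.154e+00 -2.000e-03  1.051e+00 -6.150e-01]
```

View pics/s15.png

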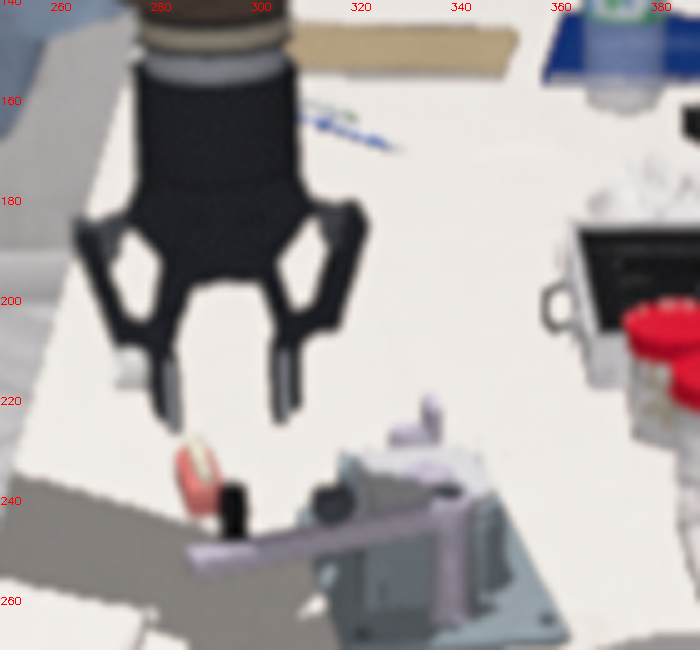

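Request:
{"op": "move_arm", "data": {"linear": [[0.002, -0.001, -0.015], [0.001, -0.001, -0.018], [0, 0, -0.012], [0, 0, -0.004], [0, 0, 0]], "twist": [[0, -0.1, 0], [0, 0, 0], [0, 0, 0], [0, 0, 0], [0, 0, 0]]}}

```text
time: 31.17
eef_pos: [0.4658, -0.1051, 0.0887]
tcp_rot: [0.641, 0.768, 0.0, 0.002]
contact_force: [-1.3, -1.8, 3.5]
opening: 0.504
```

```bash
python3 - <<'E'
from snap import *
st()
c=snap("side","16"); crop(c["img"],250,140,390,270,5,"pics/s16.png")
E
```

```text
t 31.17 p [ 465.8 -105.1   88.7] yaw(tool y) 10.32 zax [ 0.0044 -0.0024 -1.    ] F [-1.3 -1.8  3.5] op 0.504 q [-0.435  0.032  2.166 -0.     0.938 -0.615]
```

View pics/s16.png

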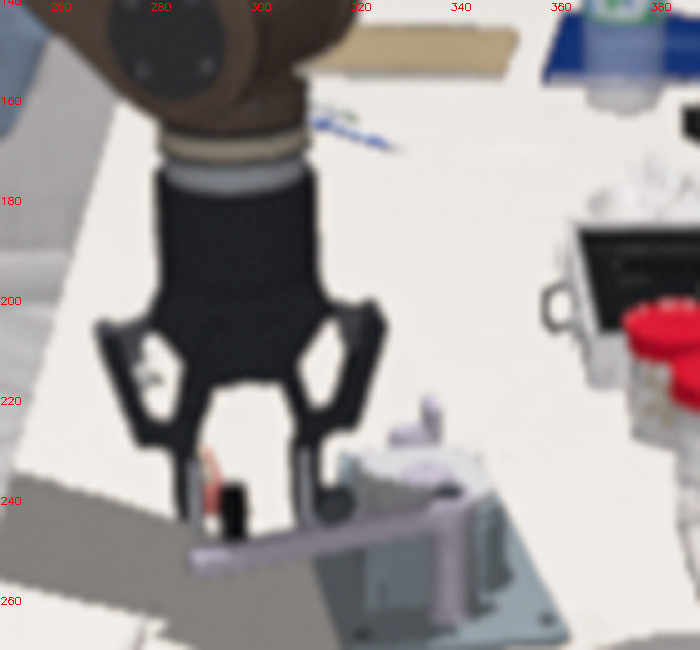

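Request:
{"op": "move_arm", "data": {"linear": [[-0.004, -0.002, 0.001], [0, 0, 0], [0, 0, 0], [0, 0, 0], [0, 0, 0]], "twist": [[0, 0, 0], [0, 0, 0], [0, 0, 0], [0, 0, 0], [0, 0, 0]], "grip": 0, "force": 20}}

```text
time: 31.63
eef_pos: [0.4591, -0.1074, 0.0913]
tcp_rot: [0.639, 0.769, -0.003, -0.0]
contact_force: [1.3, 0.3, -3.7]
opening: 0.176
```

```bash
python3 - <<'E'
from snap import *
st()
E
```

```text
t 31.63 p [ 459.1 -107.4   91.3] yaw(tool y) 10.58 zax [-0.0041 -0.0042 -1.    ] F [ 1.3  0.3 -3.7] op 0.176 q [-0.443  0.019  2.175 -0.007  0.95  -0.623]
```

Request:
{"op": "move_arm", "data": {"linear": [[-0.0046, 0.0125, 0], [-0.0041, 0.0191, 0], [-0.0007, 0.0195, 0], [0.0027, 0.0193, 0], [0.006, 0.0186, 0], [0.0061, 0.0123, 0]], "twist": [[0, 0, 0], [0, 0, -2], [0, 0, -2], [0, 0, -2], [0, 0, -2], [0, 0, 0]]}}

```text
time: 32.13
eef_pos: [0.4613, -0.0045, 0.0913]
tcp_rot: [0.697, 0.717, -0.005, 0.001]
contact_force: [0.1, -3.3, -2.3]
opening: 0.175
```

```bash
python3 - <<'E'
from snap import *
s=st(); v=s["eef_pos"][:2]-[.5626,-.0618]; print("R",np.linalg.norm(v),"theta deg",np.degrees(np.arctan2(v[1],v[0]))%360-99.26)
E
```

```text
t 32.13 p [461.3  -4.5  91.3] yaw(tool y) 1.65 zax [-0.0061 -0.0081 -0.9999] F [ 0.1 -3.3 -2.3] op 0.175 q [-0.225 -0.003  2.197 -0.011  0.952 -0.248]
R 0.11633966591552332 theta deg 51.244171088529825
```

Request:
{"op": "move_arm", "data": {"linear": [[0.0129, 0.0136, 0], [0.0135, 0.014, 0], [0.0158, 0.0115, 0], [0.0157, 0.0079, 0], [0.01, 0.0035, 0], [0, 0, 0]], "twist": [[0, 0, 0], [0, 0, 0], [0, 0, 0], [0, 0, 0], [0, 0, 0], [0, 0, 0]]}}

```text
time: 32.63
eef_pos: [0.5234, 0.0562, 0.0912]
tcp_rot: [0.696, 0.718, -0.01, -0.008]
contact_force: [1.7, -3.6, -1.0]
opening: 0.169
```

```bash
python3 - <<'E'
from snap import *
s=st(); v=s["eef_pos"][:2]-[.5626,-.0618]; print("R",np.linalg.norm(v),"theta deg",np.degrees(np.arctan2(v[1],v[0]))%360-99.26)
c=snap("side","17"); crop(c["img"],260,140,400,270,5,"pics/s17.png")
E
```

```text
t 32.63 p [523.4  56.2  91.2] yaw(tool y) 1.73 zax [-0.0248 -0.0027 -0.9997] F [ 1.7 -3.6 -1. ] op 0.169 q [-0.084  0.15   2.033 -0.006  0.983 -0.111]
R 0.1243369934359768 theta deg 9.112405056397108
```

View pics/s17.png

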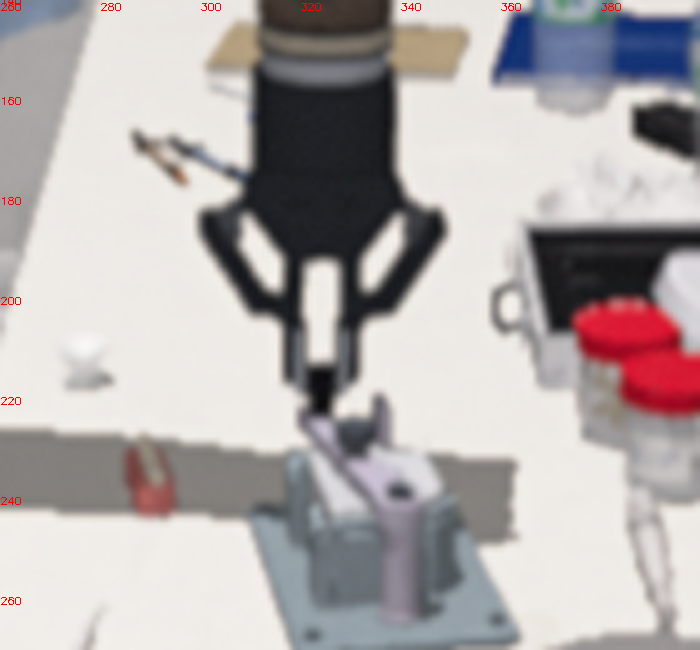

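Request:
{"op": "move_arm", "data": {"linear": [[0.002, -0.006, 0], [0.002, -0.007, 0], [0.006, 0.001, 0], [0.007, 0.001, 0], [0.005, 0, 0], [0.003, 0, 0], [0, 0, 0]], "twist": [[0, -1.3, 0], [0, 0, 0], [0, 0, 0], [0, 0, 0], [0, 0, 0], [0, 0, 0], [0, 0, 0]]}}

```text
time: 33.27
eef_pos: [0.5371, 0.0607, 0.0916]
tcp_rot: [0.702, 0.712, 0.004, -0.024]
contact_force: [-0.2, 0.8, -1.0]
opening: 0.166
```

```bash
python3 - <<'E'
from snap import *
s=st(); v=s["eef_pos"][:2]-[.5626,-.0618]; print("R",np.linalg.norm(v),"theta deg",np.degrees(np.arctan2(v[1],v[0]))%360-99.26)
c=snap("side","18"); crop(c["img"],280,140,400,270,5,"pics/s18.png")
E
```

```text
t 33.27 p [537.1  60.7  91.6] yaw(tool y) 0.83 zax [-0.0286  0.039  -0.9988] F [-0.2  0.8 -1. ] op 0.166 q [-0.092  0.178  2.     0.043  0.996 -0.13 ]
R 0.12514593540973054 theta deg 2.4946329435330767
```

View pics/s18.png

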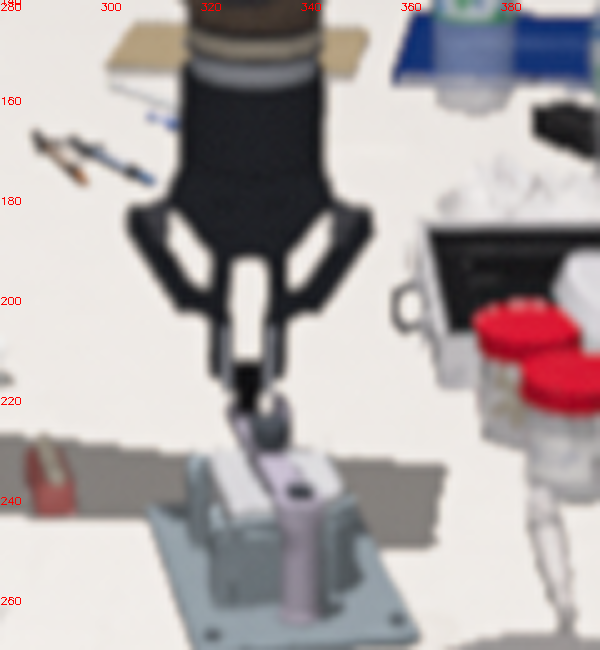

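Request:
{"op": "move_arm", "data": {"linear": [[0, 0, 0], [0, 0, 0], [0, 0, 0.015], [0, 0, 0.03], [-0.02, 0, 0.005], [-0.025, 0, 0], [-0.01, -0.005, 0], [0, 0, 0]], "twist": [[-2, -1.5, 4], [0, 0, 2], [0, 0, 1], [0, 0, 0], [0, 0, 0], [0, 0, 0], [0, 0, 0], [0, 0, 0]], "grip": 0.35}}

```text
time: 33.98
eef_pos: [0.4866, 0.0481, 0.1475]
tcp_rot: [0.654, 0.756, 0.0, 0.009]
contact_force: [-0.3, 0.0, 0.0]
opening: 0.351
```

```bash
python3 - <<'E'
from snap import *
s=st()
c=snap("side","19"); crop(c["img"],260,140,400,270,5,"pics/s19.png")
c=snap("top","19"); crop(c["img"],250,190,350,290,6,"pics/t19.png")
E
```

```text
t 33.98 p [486.6  48.1 147.5] yaw(tool y) 8.26 zax [ 0.0147 -0.0116 -0.9998] F [-0.3  0.   0. ] op 0.351 q [-0.104 -0.037  2.111 -0.012  1.052 -0.243]
```

View pics/s19.png

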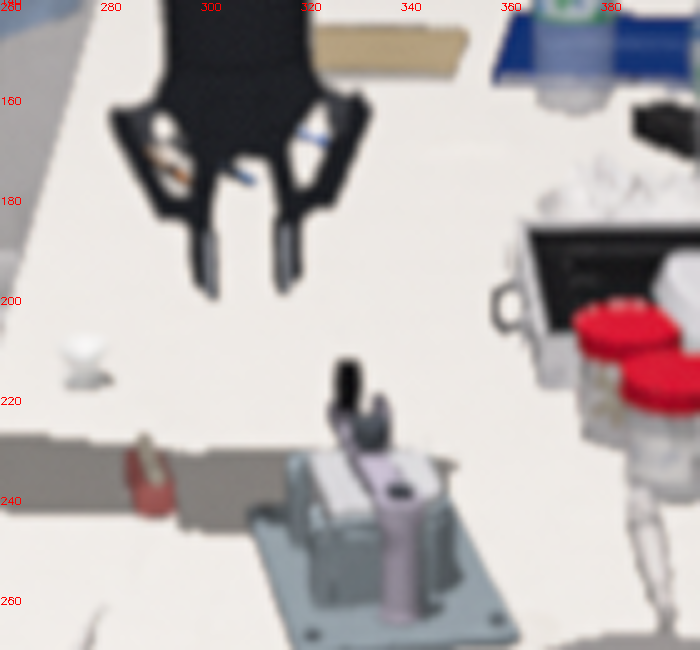

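View pics/t19.png

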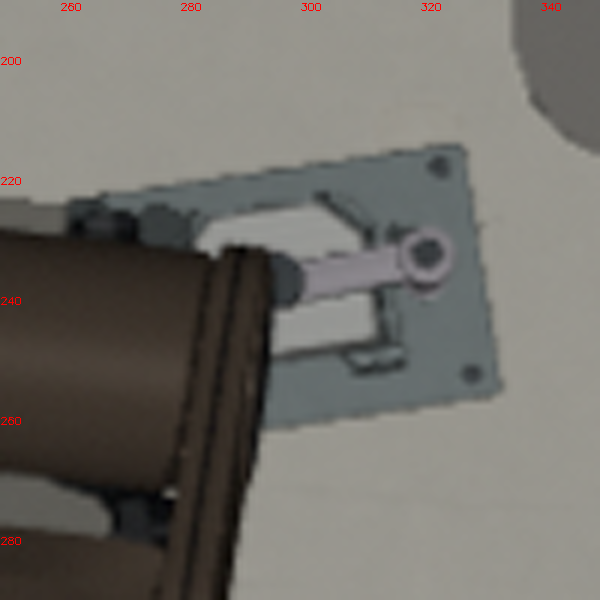

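Request:
{"op": "move_arm", "data": {"linear": [[0.002, -0.002, -0.015], [0.003, -0.002, -0.022], [0.002, 0, -0.014], [0, 0, -0.004], [0, 0, 0], [0, 0, 0]], "twist": [[0.6, 0.8, 1], [0, 0, 0], [0, 0, 0], [0, 0, 0], [0, 0, 0], [0, 0, 0]], "grip": 0}}

```text
time: 34.58
eef_pos: [0.5021, 0.0424, 0.0932]
tcp_rot: [0.648, 0.762, 0.002, 0.005]
contact_force: [-0.5, -0.2, 0.5]
opening: -0.002
```

```bash
python3 - <<'E'
from snap import *
s=st()
c=load("top_19.npz"); a=onplane(c,[(319.5,232)],.073)[0]; b=onplane(c,[(295.5,236)],.09)[0]; print(a,b,np.degrees(np.arctan2(b[1]-a[1],b[0]-a[0]))-99.26,np.linalg.norm((b-a)[:2]))
E
```

```text
t 34.58 p [502.1  42.4  93.2] yaw(tool y) 9.26 zax [ 0.0109 -0.0028 -0.9999] F [-0.5 -0.2  0.5] op -0.002 q [-1.170e-01  8.000e-02  2.106e+00 -2.000e-03  9.440e-01 -2.770e-01]
[ 0.56316378 -0.05824908  0.073     ] [5.50084647e-01 3.73422870e-04 9.00000000e-02] 3.3171437786604088 0.0600638165690104
```

Now push the grip toward the stop (direction 9.3°).

Request:
{"op": "move_arm", "data": {"linear": [[0.007, 0.001, 0], [0.008, 0.0013, 0], [0.006, 0.001, 0], [0.005, 0.0008, 0], [0.003, 0.0005, 0]], "twist": [[0, 0.5, 0], [0, 0, 0], [0, 0, 0], [0, 0, 0], [0, 0, 0]]}}

```text
time: 35.0
eef_pos: [0.5223, 0.0456, 0.0944]
tcp_rot: [0.645, 0.764, -0.016, -0.012]
contact_force: [-12.0, -3.1, 10.6]
opening: 0.002
```

```bash
python3 - <<'E'
from snap import *
s=st()
E
```

```text
t 35.0 p [522.3  45.6  94.4] yaw(tool y) 9.58 zax [-0.039  -0.0095 -0.9992] F [-12.   -3.1  10.6] op 0.002 q [-0.1    0.148  2.029 -0.016  1.003 -0.259]
```

Request:
{"op": "move_arm", "data": {"linear": [[-0.015, -0.002, 0], [-0.02, -0.003, 0.01], [-0.01, 0, 0.035], [0, 0.03, 0.02], [-0.01, 0.038, 0], [-0.01, 0.038, 0], [-0.01, 0.038, 0], [-0.005, 0.038, 0], [0, 0.038, 0], [0, 0.02, 0], [0, 0, 0]], "twist": [[0, -1.5, 0], [0, -0.5, 0], [0, 0, 0], [0, 0, 0], [0, 0, 0], [0, 0, 0], [0, 0, 0], [0, 0, 0], [0, 0, 0], [0, 0, 0], [0, 0, 0]]}}

```text
time: 35.92
eef_pos: [0.4492, 0.2926, 0.1757]
tcp_rot: [0.648, 0.762, 0.006, 0.009]
contact_force: [-0.1, -0.1, -0.4]
opening: -0.002
```

```bash
python3 - <<'E'
from snap import *
s=st()
c=snap("side","20"); crop(c["img"],260,180,400,280,5,"pics/s20.png")
c=snap("top","20"); crop(c["img"],250,190,350,290,6,"pics/t20.png")
def ana(n,sel,cx=.5526,cy=-.0006,yaw=.1616):
    t=load(n+".npz"); P=cloud(t); Q=P.reshape(-1,3)
    c,s=np.cos(yaw),np.sin(yaw); L=(Q[:,:2]-[cx,cy])@np.array([[c,-s],[s,c]])
    m=sel(L,Q[:,2]); A=np.c_[L[m],np.ones(m.sum())]; k=np.linalg.lstsq(A,Q[m,2],rcond=None)[0]
    print(n,m.sum(),"z",np.median(Q[m,2]).round(4),"slope",k[:2].round(3))
ana("top_20",lambda L,z:(abs(L[:,0])<.026)&(abs(L[:,0])>.014)&(abs(L[:,1])<.034)&(z>.045)&(z<.075))
E
```

```text
t 35.92 p [449.2 292.6 175.7] yaw(tool y) 9.25 zax [ 0.021  -0.0033 -0.9998] F [-0.1 -0.1 -0.4] op -0.002 q [ 0.393  0.035  1.983 -0.012  1.106  0.237]
top_20 251 z 0.0593 slope [-0.006 -0.005]
```

View pics/s20.png

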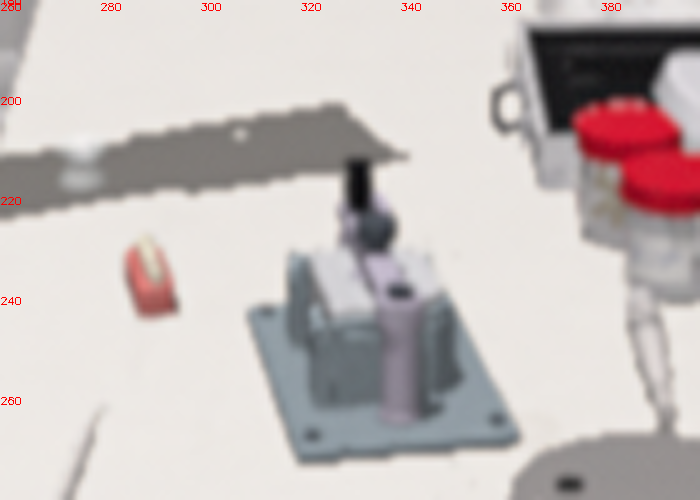

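View pics/t20.png

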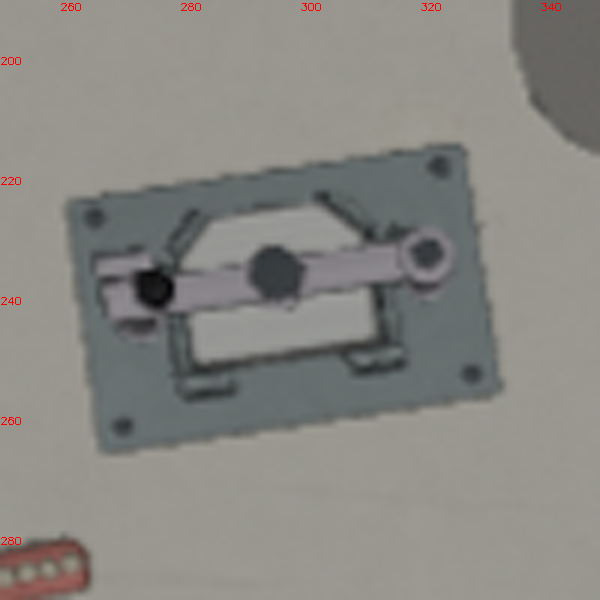

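```bash
python3 - <<'E'
from snap import *
t=load("top_20.npz")
im=t["img"].astype(int)
g=im.sum(2)[225:250,262:285]; v,u=np.nonzero(g<130); gc=(262+u.mean(),225+v.mean()); 
b=onplane(t,[gc],.103)[0]; s_=onplane(t,[(294,235.5)],.09)[0]
for h in (np.array([.5626,-.0618]),):
    for p in (b,s_): d=p[:2]-h; print(gc,(p*1000).round(1),"joint",(np.arctan2(d[1],d[0])-np.radians(99.26)).round(3),np.linalg.norm(d).round(4))
# bystander shift: difference of first and last top images
a=load("top0.npz")["img"].astype(int); d=np.abs(a-im).max(2)
for n,(x0,y0,x1,y1) in dict(tooth=(236,276,270,296),pad=(355,238,385,262),bur=(455,268,490,295),spat=(300,288,380,305),hp=(262,178,325,192)).items(): print(n,(d[y0:y1,x0:x1]>40).sum())
E
```

```text
(np.float64(275.2903225806452), np.float64(237.5483870967742)) [543.9  48.5 103. ] joint 0.006 0.1119
(np.float64(275.2903225806452), np.float64(237.5483870967742)) [551.3   4.1  90. ] joint 0.009 0.0668
tooth 0
pad 0
bur 0
spat 0
hp 0
```

Bar angle comes out at about 0.006 rad, the lid is level and at its seated height, and nothing else on the desk has moved. Handing in.

```bash
python3 -c "
from plant import *
print(sign_off())"
```

```text
the job is handed in; nothing more can be done
None
```

The flask is assembled in its clamp with the bar closed against its stop. I handed the job in at about 36 s of the 72 s; no verdict came back.

- **Lower half and ring:** Each met its seat within about 0.1 mm of the expected height. The overhead pictures then showed both sitting square in the pocket.
- **Lid on the desk:** I tilted it sideways out of the vertical and let it down flat at the left of the clamp, step underneath. I then took it again by its long sides.
- **Lid in the ring:** The first seating stopped about 1.5 mm high. Depth from both cameras showed the left end raised by about 0.04 rad. I pressed the left and right sides with the closed fingertips, and both then stopped at the same height, about 59 mm. The final depth check gave 59.3 mm (59 mm nominal) with slopes under 0.01 rad.
- **Clamp bar:** Swinging it by its grip left it about 3° short. I then pushed the grip until it met about 12 N. The last picture gives 0.006 rad from closed (0.009 rad from the pressure screw).
- **Other things on the desk:** The first and last overhead pictures show no change at any of the five bystanders. The arm is clear, with the fingers empty.

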